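# Lock the last cover screw of a terminal box

## Task

The cover of the machine's terminal box is on, but one of its four slotted quarter-turn screws still stands up unlocked. Take the flat driver from its stand, set the blade in the slot of that screw, and only with the blade seated push the screw in against its spring and turn it clockwise, about a quarter turn, until you feel it come up against its stop; eased off there, it stays down, locked. Push firmly but gently, never forcing the plastic screw or gouging the box, then put the driver back in the middle hole of the stand and leave everything else where it is.

Things in the scene. Friction and masses are not known exactly. Their poses are not given: they have to be found in the camera images.
- box_lid (a point): Grey plastic terminal box fixed on the bench, 110 x 150 mm and 62 mm high, with a round pillar (31 mm diameter, top at 66 mm) at each of the four corners of its lid, 39 mm (box x) and 59 mm (box y) from the middle. Each pillar holds one slotted cover screw. This point is the middle of the lid's top (62 mm up); x across the box, y along its long side, z up. Three screws are locked: flush with the pillar, slot along the long side.
- seat_top (a point): Middle of the top of the pillar that holds the unlocked screw (66 mm above the bench), a tube with a 22.4 mm bore; axes as the box. The screw turns clockwise (seen from above) to a hard stop 60 to 106 degrees (1.05 to 1.85 rad) from where it starts, different each time: feel for it. Only the last 0.08 rad before the stop locks. Turning takes about 0.05 N m; the blade has about 0.1 rad of play in the slot.
- screw_slot (a point): The unlocked screw: plastic head 20 mm across, standing 4 mm proud of its pillar, slot pointing across the box within 52 degrees. The slot runs right across the head, 3 mm wide, 4 mm deep. This point is the middle of the slot's floor, on the screw's axis, 4 mm under the head's top (66 mm above the bench at the start); x along the slot, z up. It turns and sinks with the screw.
- plunger (a joint): How far the screw is pushed in, m: 0 standing up, 0.0095 hard bottom. A spring lifts it: 5 N at the top, 10 N at the bottom. It turns freely a little while up, but past a ledge only when pushed in at least 0.008 (let go part-way round, the ledge holds it at 0.006 to 0.008, not locked); let go at the stop it rises into its catch and rests at 0.004 to 0.005, flush with the pillar.
- driver_grip (a point): Flat driver standing upright in the middle hole of the stand, blade down, 158 mm long, 0.11 kg: six-sided black handle 26 mm across its flats, 70 mm long, above a round collar (34 mm wide, 5 mm thick) that rests on the stand. This point is the middle of the handle, on the axis, 120 mm above the blade's end; z up the handle, x along the blade's width, y along its thickness. One pair of flats faces along x, the others at 60 and 120 degrees to it.
- driver_tip (a point): Middle of the driver's blade end; same axes as driver_grip. The blade is 10 mm wide (x), 2 mm thick (y), 12 mm high; above it a round 8 mm shaft up to the collar's underside, 80 mm above the blade's end.
- stand_hole (a point): Middle of the mouth of the middle hole of the tool stand, a steel bridge 60 x 116 mm, top 90 mm above the bench, top plate 8 mm thick, with three 15 mm through holes 36 mm apart in a row along its y. With the collar down on the plate the blade's end hangs 80 mm below this point.
- calculator: Black desk calculator, 85 x 125 x 18 mm, lying on the bench; origin under its middle. To be left alone.
- stapler: Grey stapler, 130 x 34 x 50 mm; origin under its middle. To be left alone.
- gland: Spare grey cable gland, 29 mm across, 30 mm high, standing on the bench; origin under its middle. To be left alone.
- driver: The whole flat driver (see driver_grip); origin at the blade's end.
- box: The whole terminal box without its pillars and screws (see box_lid); origin under its middle.
- seat_a: The pillar of the unlocked screw with that screw; origin 16 mm under seat_top.
Not all that is in view belongs to the job. What is shaped like the driver but red is not meant. Of the things shaped like the part that bears stand_hole, the bare steel one is meant.

How it is judged:
By the outcome, as a careful person would: the job done as asked, in the order asked, and still so for the second after the job is handed in, with the robot touching nothing.
It also fails if it takes over 72 s, if anything falls off the work surface, if the arm or the gripper's body presses on something with over 40 N, if the wrist force passes 120 N, or if a joint passes its speed limit or range.

## Robot

A 7-joint arm with a two-finger parallel gripper is mounted at the origin on the work surface. World frame = base frame: x ahead of the robot, y to its left, z up, the work surface at z = 0. Lengths are in m, angles in rad, forces in N, time in s.
With the tool pointing down it reaches from about 0.4 to 0.85 m from the base axis. Payload 10.4 kg.
Tool frame: the origin (TCP) lies at the very end of the fingers, on their centre line; the grasp point (between the pads) lies 19 mm behind it; x points along the fingers, z is the direction in which the jaws open and shut, and the axes are right-handed (so a half turn about x gives the same grasp; the last joint's range is limited). The gripper opens to 85 mm and grips with 20 to 120 N. Pads are 22 mm wide; open, the fingers measure 114 mm over their backs; the gripper's body (76 mm by 85 mm) begins 54 mm behind the grasp point. The pads swing forward as they close: fully open they stand 13 mm farther back than shut.
Start: joints at [-1.292, 0.332, -0.065, 1.46, 0.022, 1.35, -0.088], TCP at [0.186, 0.597, 0.231] pointing down, gripper open.
Joint ranges: [-2.6, 2.6], [-0.5, 2.12], [-1.47, 1.34], [0.16, 2.42], [-1.27, 4.41], [0.06, 2.06], [-2.6, 2.6]. Speed limits (rad/s): [2.22, 2.22, 2.79, 2.79, 3.14, 3.14, 3.14].

## Interface

Orientations are given as a unit quaternion [x, y, z, w].
In Python, from workcell import get_obs, camera, camera_info, hand_in gives the robot as it stands.
- The arm moves only by the tool move_arm, never from a script. Its argument "motion" is text: rows parted by semicolons, each of 4 numbers parted by spaces: the shift along the world's x, y, z in m, then the turn about the world's z in rad. In form: tx ty tz spin; .... A call has 1 to 10 rows; each row is the pose to reach, as a shift and turn from the pose commanded when the call began; what a row does not reach only later rows make up. A row lasts 1/8 s, in which the tool goes at most 62.5 mm and 10.7 degrees, less where a joint would pass 70% of its speed; a pose out of reach is approached as far as the arm can. A call with a gripper value outside its range is refused whole. "grip" is the opening, from 0 (shut) to 1 (fully open), set as the call begins (left out, the last holds). The fingers move at their own pace and stop on an object; "force" is the grip in N (left out, the last holds). Time passes only in rows, so rows that repeat a pose let the fingers close. It gives the time, the measured TCP pose, the force and the opening at its end, in the units of the state.
- get_obs(): the state, without advancing time (a new reading comes with each control period).
- camera(name): name is "scene" or "side" or "wrist"; returns (picture, depth): 384x512x3 uint8, red, green, blue; 384x512 float32, m along the optical axis (not along the pixel's ray), 0 where there is no reading.
- camera_info(name): a dict with "camera_matrix" (3x3 intrinsics, pixels), "eye" and "attitude" of the camera in the world. Camera axes: x right, y up, looking along -z (the intrinsics and any distortion apply to the point x, -y, -z); pixel columns grow to the right and rows downward; lengths in m; the calibration is good to about 2 mm. A picture is of the moment at which its call begins: read the wrist's pose just before it. camera_info takes no time and is no camera call; for the wrist camera it gives the pose at the moment of the call.
- hand_in(): hands the job in, once; it reports no verdict.
The state is a dict: "clock": time; "joint_pos": joint angles; "joint_velocities": joint speeds; "tau": joint torques, N m; "position": TCP position; "ee_rot": TCP orientation; "ft_force": force on the tool from outside, world axes, zero at the start; "torque": the same for the moment, N m; "grip_width": opening from 0.0 (shut) to 1.0 (fully open).
Only numpy, scipy, OpenCV 4.12 (cv2) and the standard library are available. Lean on these libraries where they do the work, as an engineer would, in place of code of your own. Each camera call takes 0.05 s, during which the arm holds its last target.

## Working session

There is one attempt and no reset: what is moved stays moved. The work goes in short steps, Python scripts to look and compute and a tool call to move; the robot and the scene stay as the last step left them, time stands still between calls to the robot, and variables do not carry over. Pictures are saved under pics/ and viewed, and the job is handed in when it is done.

Besides the shell and the picture viewer there is one more tool, called after ">>>" by a JSON object that holds its "method" and its "body". move_arm: Moves the arm, as the interface text tells. Its arguments: {"type":"object","properties":{"motion":{"type":"string"},"grip":{"type":"number"},"force":{"type":"number"}},"required":["motion"]}

```bash
ls; mkdir -p pics; python3 - <<'E'
from workcell import *
import cv2, numpy as np
print(get_obs())
for n in ["scene","side","wrist"]:
    i=camera_info(n); print(n,i)
    p,d=camera(n); cv2.imwrite(f"pics/{n}0.png",p[:,:,::-1]); np.savez(f"pics/{n}0.npz",p=p,d=d,K=i["camera_matrix"],eye=i["eye"],att=i["attitude"])
E
```

```text
pics
{'clock': 0.0, 'joint_pos': array([-1.29160056,  0.33287746, -0.06473303,  1.46099079,  0.02163254,
        1.34990476, -0.08848116]), 'joint_velocities': array([-0.00147618, -0.00120358, -0.0013815 , -0.00186314,  0.00049141,
       -0.00077509, -0.00052072]), 'tau': array([-1.26514351e-03, -6.25450659e+01,  4.81068750e-02, -3.91600907e+01,
        1.60705845e-02,  9.95074224e-03,  2.42900433e-05]), 'position': array([0.1856514 , 0.59637154, 0.23048892]), 'ee_rot': array([-0.41951419,  0.56986675,  0.41884133,  0.5690621 ]), 'ft_force': array([0.87246185, 0.15918879, 0.26613521]), 'torque': array([ 0.01976212,  0.01777298, -0.01700179]), 'grip_width': 0.9964548016867141}
scene {'camera_matrix': array([[475.85303337,   0.        , 257.03158103],
       [  0.        , 475.85303337, 189.99523125],
       [  0.        ,   0.        ,   1.        ]]), 'eye': array([ 0.89793102, -0.55595018,  1.00858393]), 'attitude': array([0.30555792, 0.07692719, 0.25048768, 0.91540837])}
side {'camera_matrix': array([[475.62292499,   0.        , 247.16194694],
       [  0.        , 475.62292499, 194.34879712],
       [  0.        ,   0.        ,   1.        ]]), 'eye': array([0.33296126, 0.78165123, 0.834522  ]), 'attitude': array([-0.05398324,  0.38865453,  0.9077683 , -0.14829083])}
wrist {'camera_matrix': array([[280.88352054,   0.        , 255.83323712],
       [  0.        , 280.88352054, 188.46554284],
       [  0.        ,   0.        ,   1.        ]]), 'eye': array([0.10576056, 0.61986782, 0.37182775]), 'attitude': array([-0.13172286, -0.09612977,  0.58463037,  0.7947424 ])}
```

View pics/scene0.png

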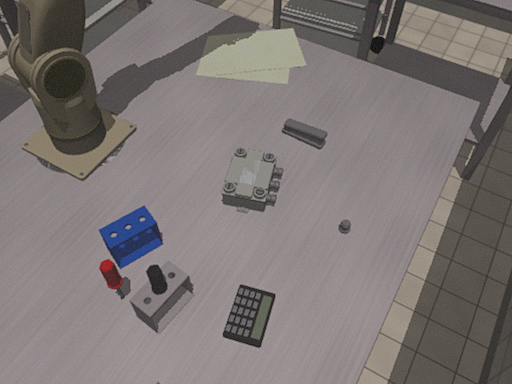

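View pics/side0.png

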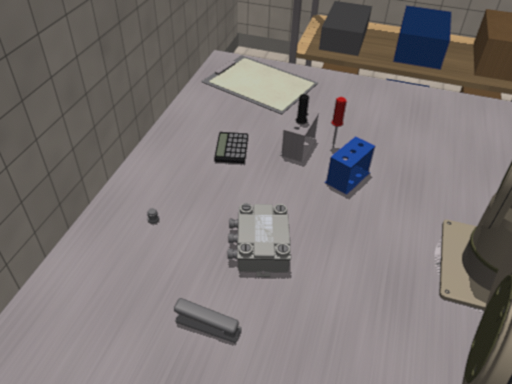

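View pics/wrist0.png

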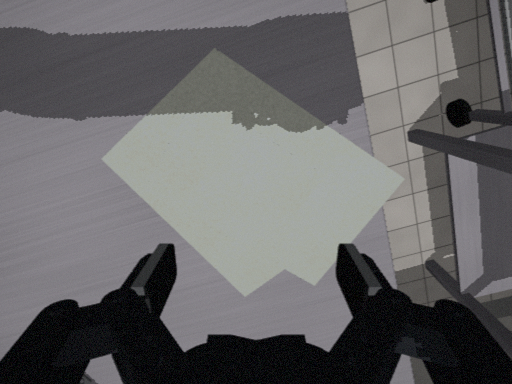

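The scene view shows the box around (253,178), the driver (black) at (157,278) in the bare steel stand, and red and blue decoys. I'll build helpers and enlarge the key areas.

```bash
cat > h.py <<'E'
import numpy as np, cv2
from scipy.spatial.transform import Rotation as R
def load(f):
    z=np.load(f); return z
def ray(z,u,v):
    K=z['K']; d=np.array([(u-K[0,2])/K[0,0],-(v-K[1,2])/K[1,1],-1.]); return z['eye'],R.from_quat(z['att']).apply(d)
def plane(z,u,v,h):
    e,d=ray(z,u,v); return e+d*(h-e[2])/d[2]
def pt(z,u,v):
    e,d=ray(z,u,v); return e+d*z['d'][int(round(v)),int(round(u))]
def proj(z,P):
    c=R.from_quat(z['att']).inv().apply(np.atleast_2d(P)-z['eye']); K=z['K']
    return np.c_[K[0,0]*c[:,0]/-c[:,2]+K[0,2], -K[1,1]*c[:,1]/-c[:,2]+K[1,2]]
def tri(z1,p1,z2,p2):
    e1,d1=ray(z1,*p1); e2,d2=ray(z2,*p2); d1/=np.linalg.norm(d1); d2/=np.linalg.norm(d2)
    s=np.linalg.lstsq(np.c_[d1,-d2],e2-e1,rcond=None)[0]; a=e1+s[0]*d1;b=e2+s[1]*d2; return (a+b)/2,np.linalg.norm(a-b)
def cloud(z):
    H,W=z['d'].shape; u,v=np.meshgrid(np.arange(W),np.arange(H)); K=z['K']
    d=np.stack([(u-K[0,2])/K[0,0],-(v-K[1,2])/K[1,1],-np.ones((H,W))],-1)*z['d'][...,None]
    return d@R.from_quat(z['att']).as_matrix().T+z['eye']
def snap(name,tag):
    from workcell import camera,camera_info
    i=camera_info(name); p,d=camera(name)
    cv2.imwrite(f"pics/{tag}.png",p[:,:,::-1]); np.savez(f"pics/{tag}.npz",p=p,d=d,K=i["camera_matrix"],eye=i["eye"],att=i["attitude"])
    return load(f"pics/{tag}.npz")
def crop(tag,x0,y0,w,h,s,out):
    im=cv2.imread(f"pics/{tag}.png")[y0:y0+h,x0:x0+w]
    cv2.imwrite(f"pics/{out}.png",cv2.resize(im,None,fx=s,fy=s,interpolation=cv2.INTER_CUBIC))
E
python3 - <<'E'
from h import *
for t in ['scene0','side0']:
    z=load(f'pics/{t}.npz'); c=cloud(z); 
    print(t,(z['d']==0).mean())
s=load('pics/scene0.npz'); d=load('pics/side0.npz')
for n,z,ps in [('scene',s,[(240,152),(269,157),(229,188),(259,192),(157,278),(345,226),(250,315),(305,130)]),('side',d,[(246,208),(281,210),(245,248),(283,248),(303,98),(152,216),(233,148),(207,318)])]:
    for p in ps: print(n,p,pt(z,*p).round(4))
crop('scene0',210,135,80,80,7,'sc_box'); crop('side0',225,195,80,80,7,'sd_box')
crop('scene0',95,200,110,135,5,'sc_st'); crop('side0',270,85,115,115,5,'sd_st')
E
```

```text
scene0 0.0037638346354166665
side0 0.0037434895833333335
scene (240, 152) [0.4498 0.1428 0.0637]
scene (269, 157) [0.5242 0.1663 0.0646]
scene (229, 188) [0.4894 0.0265 0.0657]
scene (259, 192) [0.5611 0.051  0.0705]
scene (157, 278) [ 0.5268 -0.2887  0.1582]
scene (345, 226) [0.7777 0.0988 0.0254]
scene (250, 315) [ 0.6934 -0.2131  0.0208]
scene (305, 130) [0.5539 0.3195 0.0451]
side (246, 208) [0.557  0.0637 0.0708]
side (281, 210) [0.4819 0.0376 0.0642]
side (245, 248) [0.5243 0.1692 0.0635]
side (283, 248) [0.449  0.1423 0.0623]
side (303, 98) [ 0.5135 -0.2675  0.17  ]
side (152, 216) [0.7723 0.1138 0.0204]
side (233, 148) [ 0.6794 -0.1959  0.017 ]
side (207, 318) [0.5429 0.3399 0.0456]
```

View pics/sc_box.png

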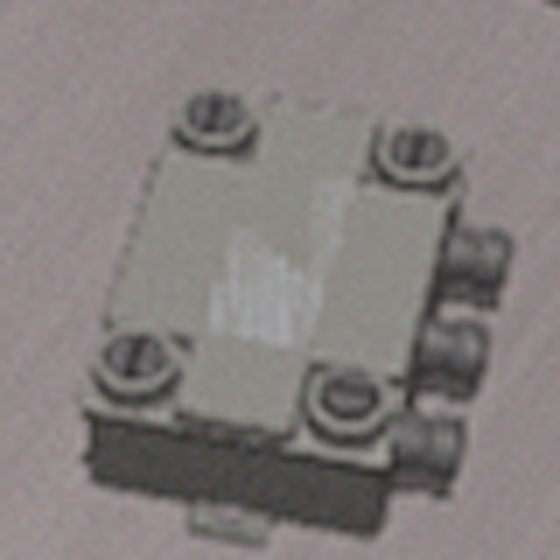

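View pics/sd_box.png

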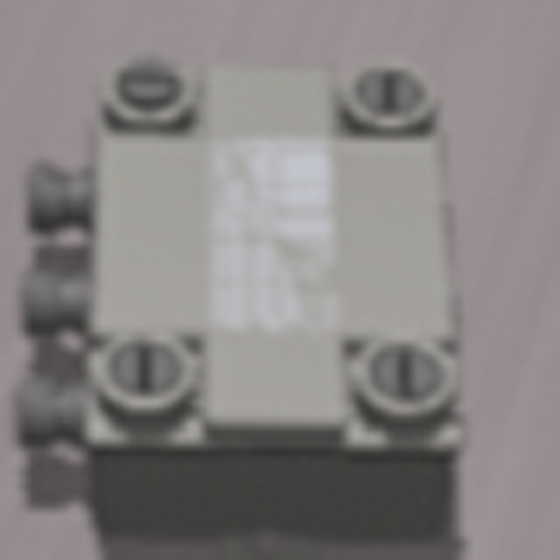

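View pics/sc_st.png

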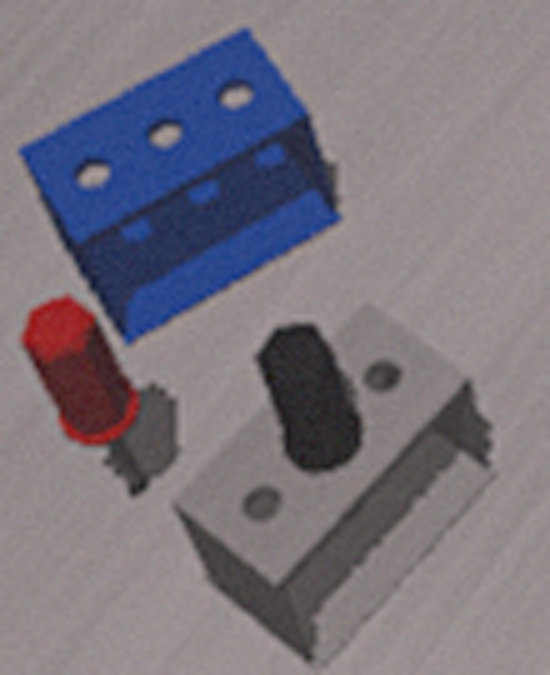

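View pics/sd_st.png

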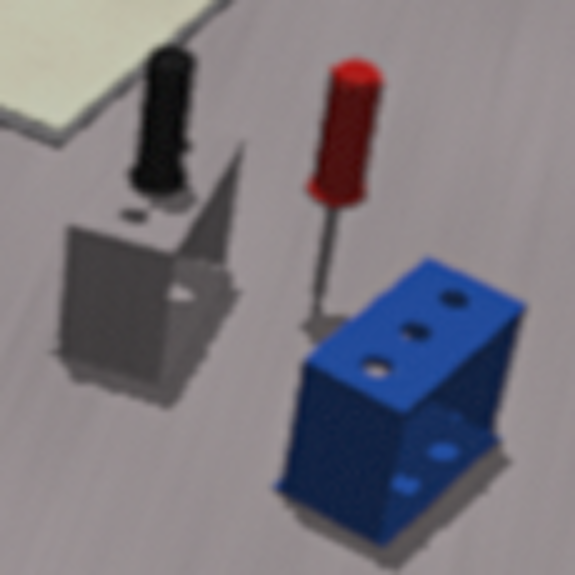

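```bash
python3 - <<'E'
from h import *
s=load('pics/scene0.npz'); d=load('pics/side0.npz')
print('driver top',tri(s,(154,269.5),d,(304.4,96)))
a=plane(s,147.4,300.6,.09);b=plane(s,171.6,275.2,.09); print('holes',a,b,(a+b)/2,np.linalg.norm(a-b), np.degrees(np.arctan2(*(b-a)[1::-1])))
print('side hole',plane(d,270+134/5,85+215/5,.09))
print('red top',tri(s,(107,266),d,(341,99)))
f=lambda z,x0,y0,ps,k=7:[(x0+x/k-.5+.5/k*0,y0+y/k-.5) for x,y in ps]
S=f(s,210,135,[(214,117),(415,152),(137,358),(350,392)]); D=f(d,225,195,[(405,373),(144,370),(388,93),(148,86)])
for i in range(4):
    print(tri(s,S[i],d,D[i]), plane(s,*S[i],.066 if i<3 else .07)[:2],plane(d,*D[i],.066 if i<3 else .07)[:2])
E
```

```text
driver top (array([ 0.51372332, -0.28046674,  0.16786994]), np.float64(0.002149011231464744))
holes [ 0.51130673 -0.31781098  0.09      ] [ 0.51958468 -0.24633608  0.09      ] [ 0.5154457  -0.28207353  0.09      ] 0.0719526643225302 83.39365450115466
side hole [ 0.51708864 -0.24535467  0.09      ]
red top (array([ 0.42301934, -0.31795798,  0.15566404]), np.float64(0.0024505220620612347))
(array([0.44963144, 0.14431157, 0.06512282]), np.float64(0.0008640280774400439)) [0.44961925 0.14355494] [0.44988294 0.14525479]
(array([0.52346508, 0.16837478, 0.06508356]), np.float64(0.0018640480474399858)) [0.52294318 0.16736956] [0.52407891 0.16951496]
(array([0.48571087, 0.03288893, 0.06561392]), np.float64(0.000237919724120593)) [0.48576184 0.03261736] [0.4857389 0.0333282]
(array([0.55938335, 0.05737645, 0.06788902]), np.float64(0.0009138113816822765)) [0.55970898 0.05585271] [0.5591683  0.05958005]
```

```bash
python3 - <<'E'
from h import *
from workcell import *
o=get_obs(); T=R.from_quat(o['ee_rot']); i=camera_info('wrist')
print(T.as_matrix().round(3))
print('cam in tool',T.inv().apply(i['eye']-o['position']), 'view dir tool',T.inv().apply(R.from_quat(i['attitude']).apply([0,0,-1])),'world',R.from_quat(i['attitude']).apply([0,0,-1]))
print('cam up world',R.from_quat(i['attitude']).apply([0,1,0]))
E
```

```text
[[-0.    -0.955  0.297]
 [-0.001  0.297  0.955]
 [-1.    -0.    -0.001]]
cam in tool [-0.14123178  0.08326974 -0.00155824] view dir tool [ 9.46837288e-01 -3.21712778e-01 -1.95547139e-04] world [ 0.30686247 -0.09678105 -0.94682039]
cam up world [-0.9039193   0.28177966 -0.32176097]
```

>>> {"method": "move_arm", "body": {"motion": "0.045 -0.032 0.01 -0.087; 0.094 -0.055 0.02 -0.174; 0.14 -0.081 0.03 -0.262; 0.184 -0.112 0.04 -0.349; 0.225 -0.145 0.05 -0.436; 0.262 -0.183 0.06 -0.524; 0.297 -0.224 0.07 -0.611; 0.327 -0.267 0.07 -0.698; 0.354 -0.313 0.07 -0.785; 0.377 -0.361 0.07 -0.873", "grip": 1}}

```text
clock: 1.4
position: [0.5634, 0.2342, 0.301]
ee_rot: [-0.138, 0.694, 0.138, 0.693]
ft_force: [1.2, 0.9, 1.0]
grip_width: 1.002
```

>>> {"method": "move_arm", "body": {"motion": "0 -0.06 0 -0.1; 0 -0.12 0 -0.2; -0.004 -0.177 0 -0.29; -0.004 -0.177 0 -0.29"}}

```text
clock: 1.9
position: [0.5586, 0.053, 0.3019]
ee_rot: [-0.034, 0.706, 0.034, 0.707]
ft_force: [0.3, 1.0, -0.2]
grip_width: 1.003
```

```bash
python3 - <<'E'
from h import *
from workcell import *
z=snap('wrist','w1'); o=get_obs(); print(o['position'],o['joint_pos'],o['ft_force'])
print(proj(z,[[0.5594,0.0573,0.07],[0.4857,0.0329,.066],[0.5234,.1684,.066],[.4496,.1443,.066]]))
E
```

```text
[0.55866926 0.05654491 0.30158878] [-0.58376749  0.16205904  0.46022254  1.54408803 -0.07240903  1.45193953
 -0.01808044] [0.63371036 0.49653175 0.14768274]
[[257.33711796 153.591877  ]
 [202.41843829 165.32526718]
 [236.97448728  61.35371246]
 [176.54897507  76.16367733]]
```

View pics/w1.png

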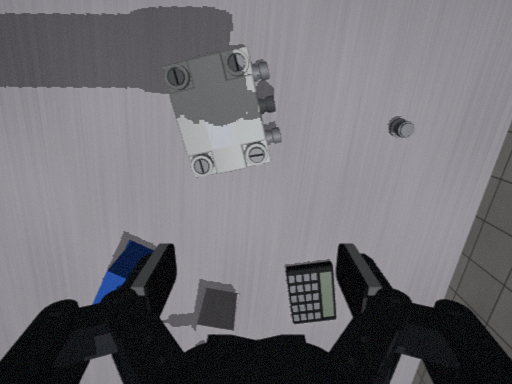

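The unlocked screw sits at (257,154), matching the prediction, with its slot nearly horizontal. The others' slots lie along the box.

```bash
python3 - <<'E'
from h import *
z=load('pics/w1.npz')
crop('w1',237,134,40,40,15,'w1s')
g=cv2.cvtColor(z['p'],cv2.COLOR_RGB2GRAY)
print(g[146:163,247:268])
# horizontal direction of pixel row at that point
for q in [(257,154),(264,154),(257,147)]: print(plane(z,*q,.07))
E
```

```text
[[ 90  82 120 158 178 182 175 163 145 135 144 158 171 172 178 175 136 100
  160 179 155]
 [ 93 130 166 178 175 149 118  96  78  75  82  89  98 127 160 176 174 147
  136 171 161]
 [126 168 182 172 128  85  76  87  99 112 110  95  75  85 127 157 172 175
  146 164 165]
 [147 180 166 129  89 101 130 146 147 146 149 146 139 112 115 139 162 173
  159 141 155]
 [166 177 147  99 108 140 148 152 147 150 150 148 152 147 124  92 119 164
  176 148 152]
 [178 167 120 101 132 148 147 150 147 148 148 149 149 149 146 110  88 148
  172 159 152]
 [179 158 112 118 145 148 146 149 147 148 149 151 151 151 147 130 103 125
  165 178 165]
 [179 142 103 136 150 151 150 147 147 146 147 147 147 131 108  98 108 117
  159 174 167]
 [177 150 125 136 143 147 132 106  97  94  82  57  57  42  40  41  79 109
  157 175 165]
 [177 135 103  87  60  56  47  44  42  42  44  47  56  65  75  94  83 106
  158 174 167]
 [177 134  79  55  52  58  65  79  98 104 107 122 142 150 149 145 115 120
  159 175 166]
 [178 158 108  93 116 139 148 149 148 147 146 148 148 151 152 137 110 135
  167 169 165]
 [169 175 130 120 146 150 150 147 151 148 148 150 146 149 147 129 121 155
  173 159 174]
 [169 178 157 113 125 143 148 149 148 148 148 147 149 149 142 112 144 173
  169 163 178]
 [167 168 177 151 118 124 141 148 148 149 148 149 147 139 116 136 166 176
  168 179 187]
 [163 162 170 179 163 125 123 139 140 145 146 141 132 121 150 170 175 172
  180 184 184]
 [174 180 166 169 177 168 152 127 114 105 109 119 133 159 173 172 172 171
  171 162 153]]
[0.55900237 0.05670206 0.07      ]
[0.568387   0.05760412 0.07      ]
[0.55808131 0.06614055 0.07      ]
```

View pics/w1s.png

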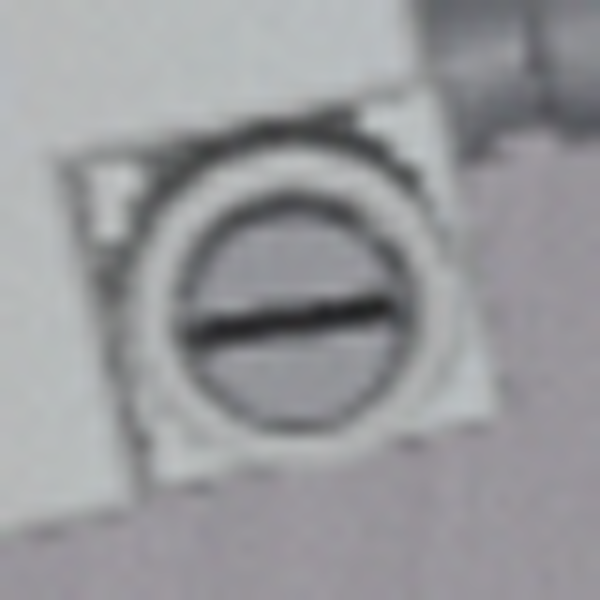

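>>> {"method": "move_arm", "body": {"motion": "0 -0.06 0 -0.1; 0 -0.12 0 -0.2; -0.01 -0.18 0 -0.3; -0.02 -0.24 0 -0.4; -0.035 -0.3 0 -0.5; -0.045 -0.337 0 -0.6; -0.045 -0.337 0 -0.6; -0.045 -0.337 0 -0.6"}}

```text
clock: 2.95
position: [0.5148, -0.2763, 0.3009]
ee_rot: [0.172, 0.686, -0.171, 0.686]
ft_force: [-0.3, 0.8, 0.2]
grip_width: 0.996
```

```bash
python3 - <<'E'
from h import *
from workcell import *
z=snap('wrist','w2'); o=get_obs(); print(o['position'],o['joint_pos'],o['ft_force'])
print(proj(z,[[.5137,-.2805,.168],[.5154,-.282,.09],[.511,-.318,.09],[.5196,-.2463,.09]]))
crop('w2',190,100,130,110,6,'w2s')
E
```

```text
[ 0.51494127 -0.27600554  0.30096097] [-0.19451668  0.24870113  0.74500727  1.49582598 -0.16921358  1.46337686
  0.06359959] [-0.77383136  0.70539453 -0.5920934 ]
[[257.02471193 181.41732153]
 [258.55413891 163.73773485]
 [268.3654234  188.64312163]
 [248.10884943 137.57673489]]
```

View pics/w2.png

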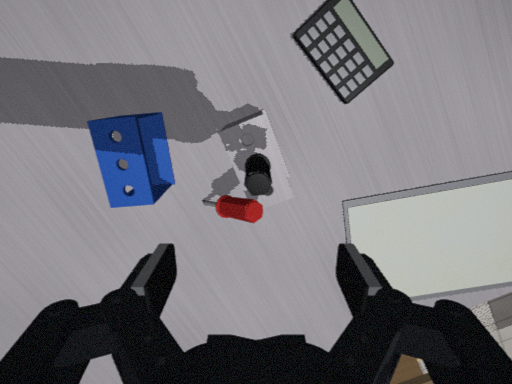

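View pics/w2s.png

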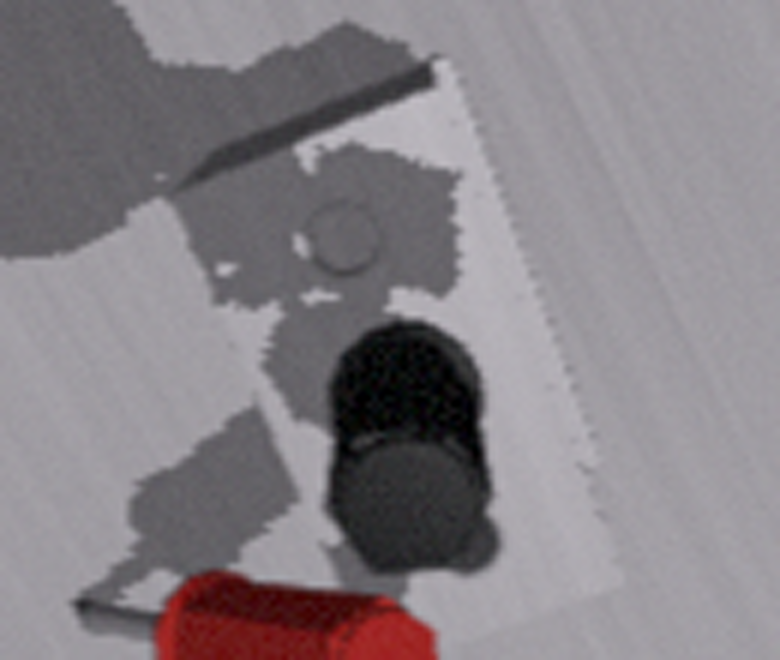

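```bash
python3 - <<'E'
from h import *
z=load('pics/w2.npz')
g=cv2.cvtColor(z['p'],cv2.COLOR_RGB2GRAY)
c=g[160:202,236:284].astype(float); c=np.clip((c-5)*4,0,255).astype(np.uint8)
cv2.imwrite('pics/w2h.png',cv2.resize(c,None,fx=14,fy=14,interpolation=cv2.INTER_CUBIC))
P=cloud(z); m=(abs(P[:,:,2]-.168)<.006)&(g<80)&(abs(P[:,:,0]-.514)<.03)&(abs(P[:,:,1]+.28)<.03)
v,u=np.nonzero(m); print(m.sum(),P[m].mean(0),P[m][:,2].std(),u.mean(),v.mean())
Q=P[m][:,:2]; ctr=Q.mean(0)
for a in range(0,180,10):
    n=np.array([np.cos(np.radians(a)),np.sin(np.radians(a))]); s=(Q-ctr)@n; print(a,round(float(s.max()-s.min())*1e3,1),end='; ')
E
```

```text
512 [ 0.51319738 -0.28262637  0.16598678] 0.0013852295159956169 257.556640625 182.75
0 26.0; 10 26.1; 20 27.9; 30 29.1; 40 29.4; 50 28.9; 60 27.5; 70 26.5; 80 28.1; 90 29.1; 100 29.3; 110 28.5; 120 27.1; 130 26.1; 140 26.7; 150 27.1; 160 27.5; 170 27.2;
```

View pics/w2h.png

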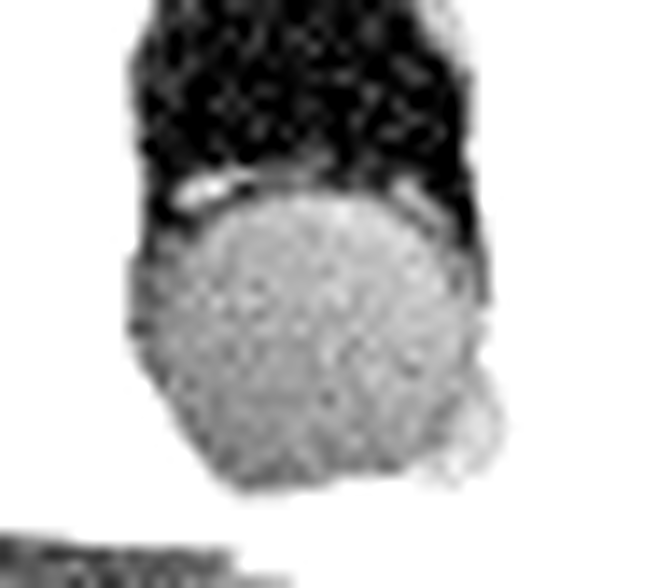

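>>> {"method": "move_arm", "body": {"motion": "0 -0.002 0 0.18; 0 -0.004 0 0.36; -0.001 -0.006 0 0.54; -0.001 -0.006 0 0.72; -0.001 -0.006 0 0.9; -0.001 -0.006 0 1.08; -0.001 -0.006 -0.02 1.26; -0.001 -0.006 -0.04 1.44; -0.001 -0.006 -0.06 1.6; -0.001 -0.006 -0.08 1.67"}}

```text
clock: 4.25
position: [0.5138, -0.2821, 0.2206]
ee_rot: [-0.394, 0.587, 0.395, 0.587]
ft_force: [-0.2, -0.1, -0.0]
grip_width: 1.002
```

```bash
python3 - <<'E'
from h import *
from workcell import *
z=snap('wrist','w3'); o=get_obs(); print(o['position'],o['joint_pos'],o['ft_force'],R.from_quat(o['ee_rot']).as_matrix()[:,2])
g=cv2.cvtColor(z['p'],cv2.COLOR_RGB2GRAY)
P=cloud(z); m=(abs(P[:,:,2]-.168)<.005)&(g<80)&(abs(P[:,:,0]-.514)<.03)&(abs(P[:,:,1]+.28)<.03)
print(m.sum(),P[m].mean(0))
E
```

```text
[ 0.51274442 -0.28158537  0.21784087] [-0.00622664  0.26900329  0.51923097  1.61280966 -0.13743424  1.30012729
  1.72079644] [-0.45671375  0.12403299 -2.25671744] [3.75412627e-01 9.26857618e-01 5.62237309e-04]
865 [ 0.51143154 -0.28314932  0.16619151]
```

View pics/w3.png

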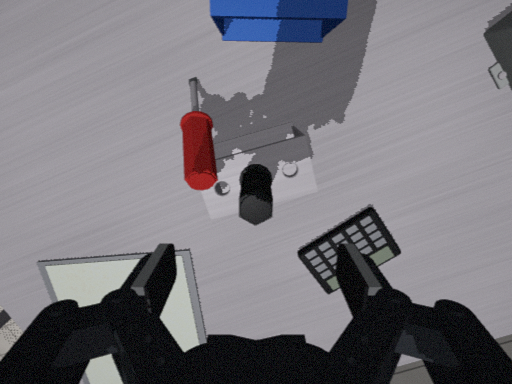

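>>> {"method": "move_arm", "body": {"motion": "0 -0.001 -0.04 0; 0 -0.001 -0.08 0; 0 -0.001 -0.11 0; 0 -0.001 -0.11 0"}}

```text
clock: 4.8
position: [0.5124, -0.2832, 0.1097]
ee_rot: [-0.391, 0.589, 0.394, 0.587]
ft_force: [0.4, -0.0, 0.3]
grip_width: 1.002
```

>>> {"method": "move_arm", "body": {"motion": "0 0 0 0; 0 0 0 0; 0 0 0 0; 0 0 0 0; 0 0 0 0", "grip": 0, "force": 80}}

```text
clock: 5.42
position: [0.5134, -0.2853, 0.1123]
ee_rot: [-0.393, 0.588, 0.392, 0.589]
ft_force: [0.2, 1.3, 6.9]
grip_width: 0.293
```

```bash
python3 - <<'E'
from h import *
from workcell import *
o=get_obs(); print(o['position'],o['ft_force'],o['torque'],o['grip_width'])
E
```

```text
[ 0.51338397 -0.28529381  0.11231519] [0.18940398 1.26596286 6.94274961] [ 0.26096927  0.1963041  -0.05400548] 0.29296704443772154
```

>>> {"method": "move_arm", "body": {"motion": "0 0 0.01 0; 0 0 0.03 0; 0 0 0.06 0; 0 0 0.1 0; 0 0 0.14 0; 0 0 0.16 0; 0 0 0.16 0; 0 0 0.16 0"}}

```text
clock: 6.42
position: [0.5123, -0.285, 0.2703]
ee_rot: [-0.392, 0.589, 0.393, 0.588]
ft_force: [0.4, 0.3, -1.2]
grip_width: 0.291
```

```bash
python3 - <<'E'
from h import *
from workcell import *
z=snap('wrist','w4'); o=get_obs(); print(o['position'],o['joint_pos'],o['ft_force'],o['torque'],o['grip_width'],R.from_quat(o['ee_rot']).as_matrix().round(4))
T=R.from_quat(o['ee_rot']);
print(proj(z,o['position']+T.apply([[.101,0,0],[.021,0,0]])))
snap('side','s4');snap('scene','c4')
crop('w4',200,120,120,100,6,'w4s')
E
```

```text
[ 0.51224079 -0.28495538  0.27004555] [-0.0108898   0.24186517  0.53207582  1.53371728 -0.12333087  1.40166149
  1.70539382] [-0.2085476  -0.49392645 -1.49741392] [ 0.00684775 -0.00334477 -0.00393882] 0.29469742441542757 [[-1.800e-03 -9.230e-01  3.847e-01]
 [ 7.000e-04  3.847e-01  9.230e-01]
 [-1.000e+00  2.000e-03 -0.000e+00]]
[[257.63277616 189.11847852]
 [258.3980326  229.49031148]]
```

View pics/w4.png

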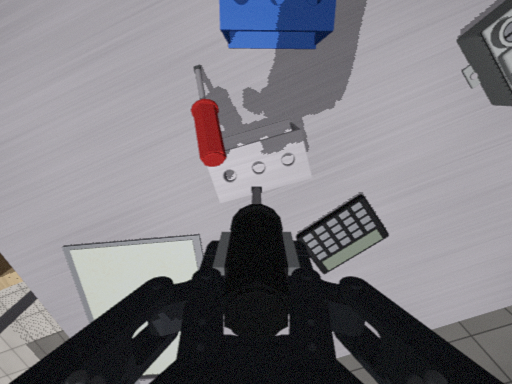

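View pics/w4s.png

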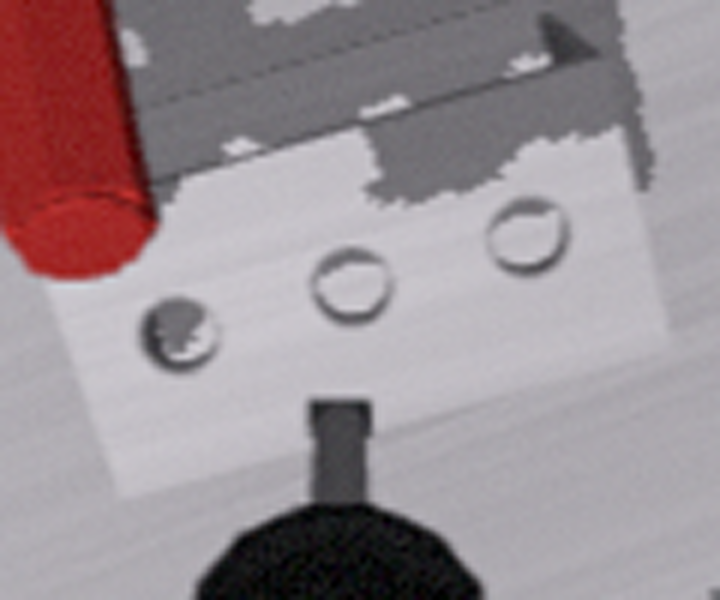

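View pics/c4.png

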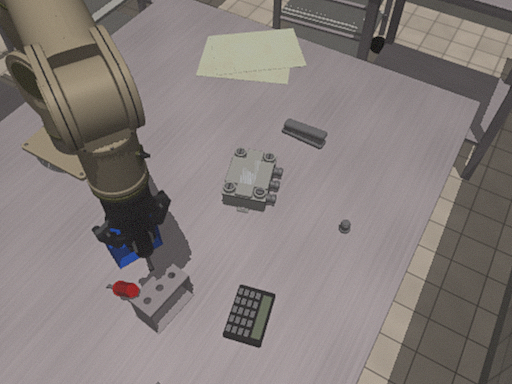

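```bash
python3 - <<'E'
from h import *
crop('c4',90,190,120,140,5,'c4s'); crop('s4',270,85,115,115,5,'s4s')
E
```

```text
(no output)
```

View pics/c4s.png

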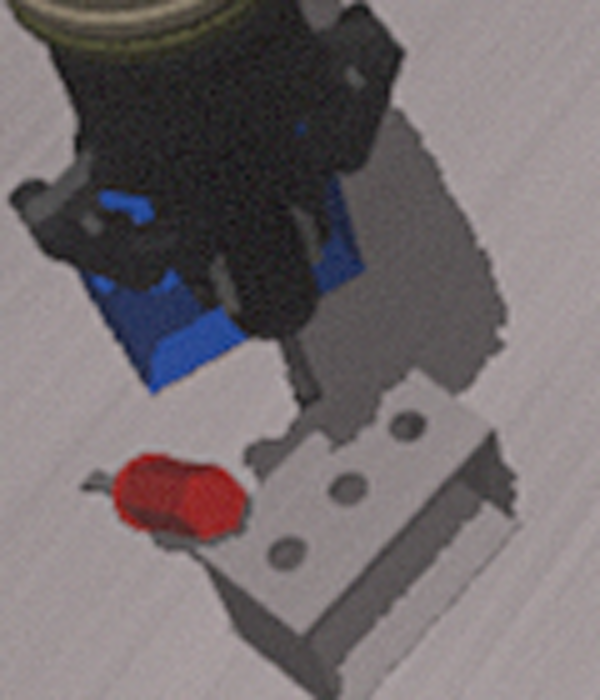

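View pics/s4s.png

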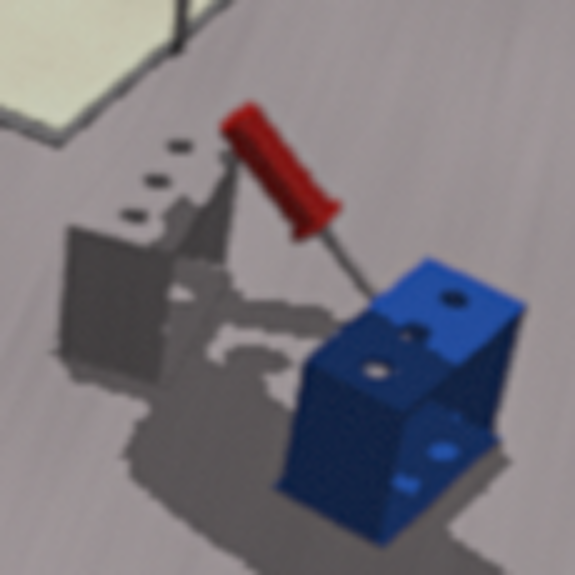

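The red decoy, which was standing free on its blade, has tipped over on its own against the stand; my gripper was never near it. The black driver is held, with the blade's wide face along the jaw axis (end at ~(257,187)). Next, over to the screw.

>>> {"method": "move_arm", "body": {"motion": "0.006 0.05 0.01 -0.12; 0.014 0.11 0.01 -0.27; 0.022 0.17 0.01 -0.42; 0.03 0.23 0.01 -0.57; 0.038 0.29 0 -0.72; 0.046 0.342 -0.01 -0.87; 0.0465 0.342 -0.04 -0.944; 0.0465 0.342 -0.065 -0.944; 0.0465 0.342 -0.065 -0.944; 0.0465 0.342 -0.065 -0.944"}}

```text
clock: 7.82
position: [0.5596, 0.0566, 0.2072]
ee_rot: [-0.082, 0.702, 0.082, 0.703]
ft_force: [0.5, -0.6, -1.0]
grip_width: 0.294
```

```bash
python3 - <<'E'
from h import *
from workcell import *
z=snap('wrist','w5'); o=get_obs(); M=R.from_quat(o['ee_rot']).as_matrix(); print(o['clock'],o['position'],o['joint_pos'],o['ft_force'],M.round(4),np.degrees(np.arctan2(M[1,2],M[0,2])))
print(proj(z,o['position']+R.from_quat(o['ee_rot']).apply([[.102,0,0]])),proj(z,[[.559,.0565,.07],[.559,.0565,.066]]))
crop('w5',206,130,100,80,7,'w5s')
snap('side','s5');snap('scene','c5')
crop('c5',90,100,200,240,2.5,'c5s'); crop('s5',210,150,100,100,6,'s5s')
E
```

```text
7.875 [0.55983141 0.05665198 0.20749576] [-0.49780608  0.20880579  0.36393298  1.68337422 -0.07770306  1.26200254
  0.11412792] [-0.07293999 -0.12023566 -0.24691888] [[ 1.600e-03 -2.296e-01  9.733e-01]
 [ 4.000e-04  9.733e-01  2.296e-01]
 [-1.000e+00  0.000e+00  1.600e-03]] 13.275810770412535
[[257.45830362 187.66652733]] [[256.27321517 176.65322626]
 [256.26533104 175.57424149]]
```

View pics/w5s.png

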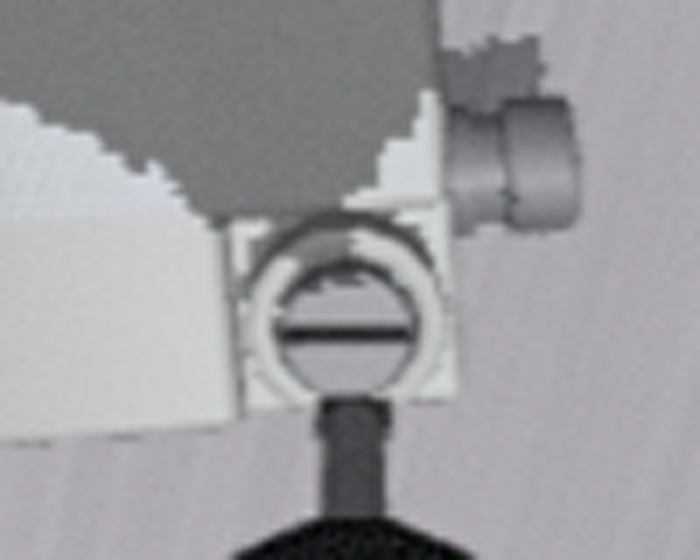

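View pics/c5s.png

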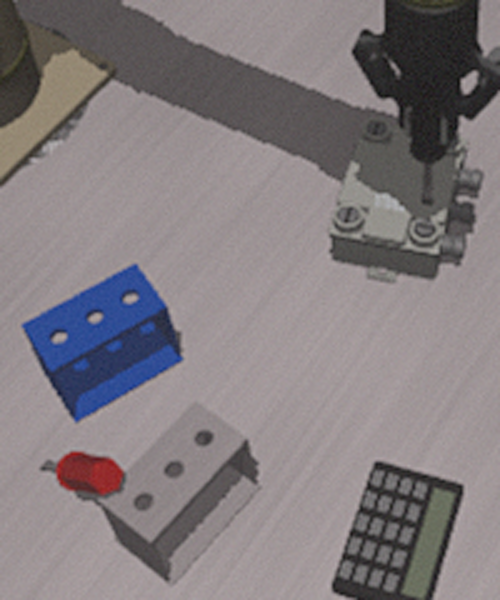

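View pics/s5s.png

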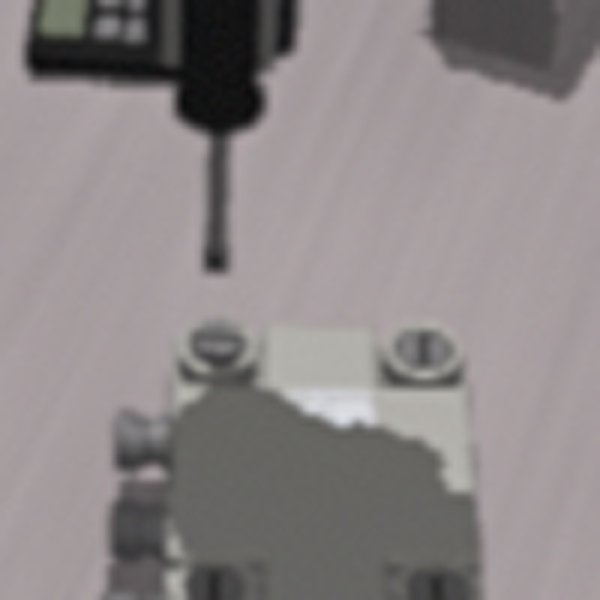

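>>> {"method": "move_arm", "body": {"motion": "-0.0008 -0.0007 -0.01 0; -0.0008 -0.0007 -0.02 0; -0.0008 -0.0007 -0.029 0; -0.0008 -0.0007 -0.029 0; -0.0008 -0.0007 -0.029 0"}}

```text
clock: 8.6
position: [0.5586, 0.0561, 0.1775]
ee_rot: [-0.082, 0.702, 0.082, 0.702]
ft_force: [0.1, -0.4, -0.9]
grip_width: 0.292
```

```bash
python3 - <<'E'
from h import *
from workcell import *
z=snap('wrist','w6'); o=get_obs(); M=R.from_quat(o['ee_rot']).as_matrix(); print(o['clock'],o['position'],o['ft_force'],M.round(4)[:,0],np.degrees(np.arctan2(M[1,2],M[0,2])))
print(proj(z,o['position']+R.from_quat(o['ee_rot']).apply([[.102,0.001,0]])),proj(z,[[.559,.056,.07],[.559,.056,.066]]))
crop('w6',226,155,60,50,12,'w6s')
snap('side','s6'); snap('scene','c6')
crop('c6',240,160,45,45,13,'c6s'); crop('s6',220,180,50,50,12,'s6s')
E
```

```text
8.65 [0.55866673 0.05612476 0.1776427 ] [ 0.10924042  0.0903626  -1.9885979 ] [ 6.e-04  1.e-04 -1.e+00] 13.29524928886051
[[257.25588883 186.51425931]] [[257.48070595 185.82569262]
 [257.45713709 184.50199903]]
```

View pics/w6s.png

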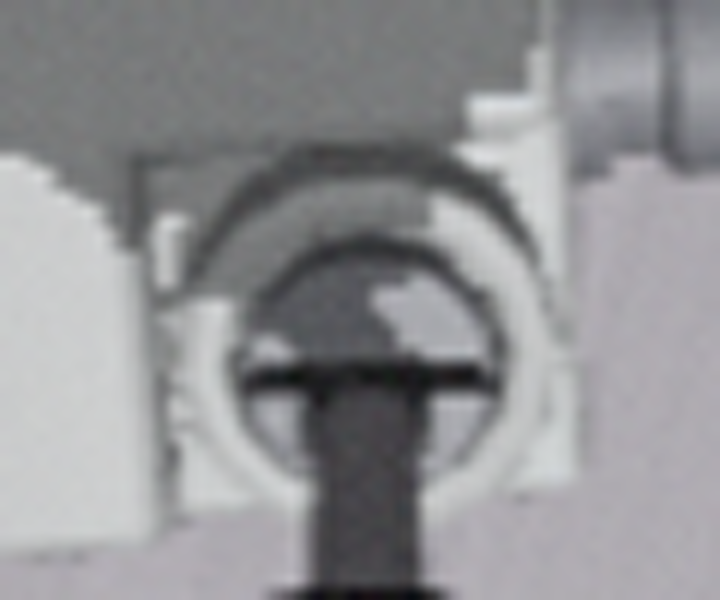

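View pics/c6s.png

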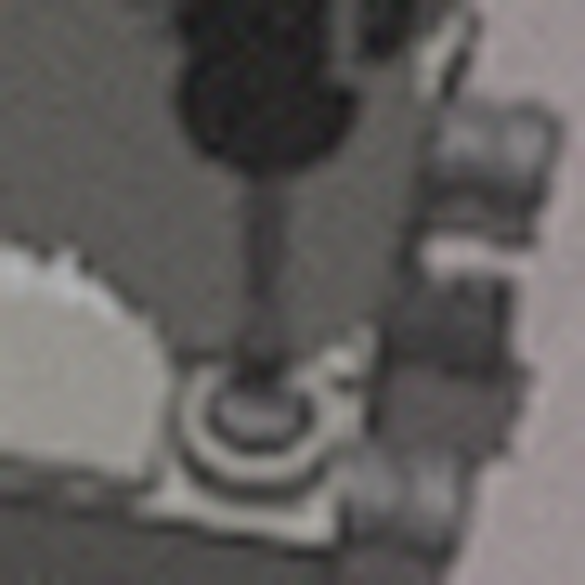

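View pics/s6s.png

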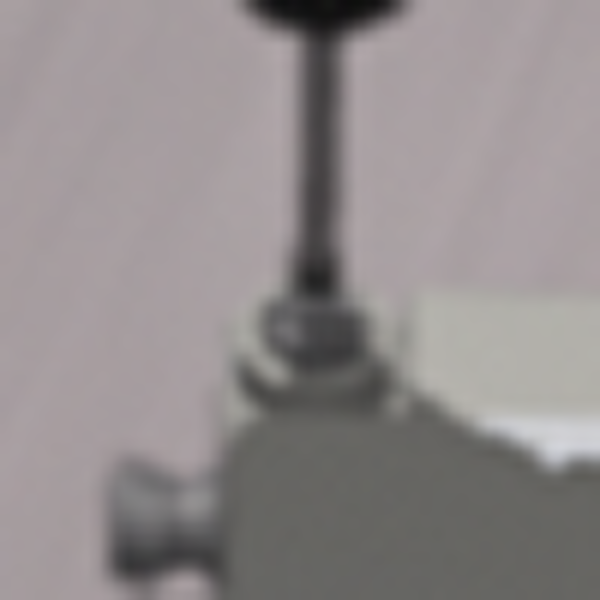

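```bash
python3 - <<'E'
from h import *
s=load('pics/c6.npz'); d=load('pics/s6.npz')
print(tri(s,(259.4,188.4),d,(245.8,203.7)))
print(tri(s,(240+252/13-.46,160+413/13-.46),d,(220+318/12-.46,180+326/12-.46)))
print(proj(d,[[.559,.056,.07],[.559,.056,.076]]),proj(s,[[.559,.056,.07],[.559,.056,.076]]))
E
```

```text
(array([0.55933297, 0.05673869, 0.07719036]), np.float64(0.0009810390984657698))
(array([0.55896938, 0.05545469, 0.06645659]), np.float64(0.0010576729883658637))
[[246.20852829 205.74136169]
 [246.25071874 203.86721558]] [[259.28104386 190.34007398]
 [259.32029331 188.87702487]]
```

```bash
python3 - <<'E'
from h import *
z=load('pics/w6.npz'); g=cv2.cvtColor(z['p'],cv2.COLOR_RGB2GRAY)
print('cols 244..270'); 
for r in range(180,196): print(r,g[r,244:270])
E
```

```text
cols 244..270
180 [198 157 119  91  77  86  87  88  86  93  83  87  98 151 167 170 171 171
 173 168 140  95 106 146 182 196]
181 [198 154 110  89  85  87  86  92  91  88  90  87  86 103 150 167 170 170
 169 172 170 129 103 132 178 194]
182 [189 159 119 103 105  96  86  87  86  85  87  84  84  84 104 155 170 169
 168 170 171 155 126 108 167 191]
183 [188 157 126 150 165 136  95  86  90  86  90  88  93  89  91 148 166 169
 171 172 172 171 134  87 142 187]
184 [173 113 109 156 165 165 125  91  90  85  87  85  86  84  85  99 103 150
 168 170 168 169 135  93 136 181]
185 [164 106 116 104  91  89  67  47  52  56  50  42  42  45  40  43  42  58
  72  70  65  70 118 109 148 187]
186 [173 114  73  48  31  31  18  26  32  31  36  39  25  25  29  23  29  25
  33  30  24  32  69  85 153 191]
187 [184 126  67  66  73  74  67  44  30  35  46  50  53  53  44  39  31  38
  71  81  81  81  70  80 167 192]
188 [199 154 105 130 146 146 126  82  33  46  65  66  69  69  64  57  37  75
 153 171 170 168 136 118 173 192]
189 [203 174 119 145 170 168 138  76  55  61  68  69  72  69  71  65  52  79
 151 170 171 162 127 138 181 194]
190 [204 192 137 135 162 168 136  78  59  68  71  72  72  68  67  64  58  82
 153 169 168 151 134 173 193 195]
191 [199 201 175 134 140 158 139  86  65  63  70  68  70  68  67  65  67 102
 154 169 165 138 167 192 196 193]
192 [191 203 201 174 141 142 134  96  68  62  69  76  71  67  71  62  78 112
 154 164 140 155 186 193 194 190]
193 [187 194 205 201 172 142 148 127  87  66  68  72  69  69  62  72  87 152
 166 154 145 179 196 195 185 185]
194 [197 190 191 203 201 178 150 127  88  69  71  68  67  72  68  64  84 134
 160 179 191 197 196 189 181 196]
195 [204 195 189 193 203 206 199 167 108  68  66  65  72  71  67  63  75 147
 186 199 197 197 192 178 184 189]
```

```bash
python3 - <<'E'
from h import *
z=load('pics/w5.npz'); g=cv2.cvtColor(z['p'],cv2.COLOR_RGB2GRAY)
for r in list(range(174,198)): print(r,g[r,248:266])
z=load('pics/w4.npz'); g=cv2.cvtColor(z['p'],cv2.COLOR_RGB2GRAY)
for r in list(range(183,200)): print(r,g[r,248:266])
E
```

```text
174 [168 170 169 168 167 171 169 170 170 169 170 172 169 171 169 156 124 127]
175 [166 171 165 168 168 168 170 168 168 168 168 170 168 169 170 168 137 101]
176 [115 117 116 116 111 115 112 116 113 114 115 114 111 115 115 117 113  98]
177 [34 37 41 43 48 36 41 38 41 39 44 44 43 48 41 41 81 98]
178 [ 53  59  67  65  62  66  63  66  67  63  61  65  67  67  68  72  70 107]
179 [125 138 146 145 147 147 147 146 144 146 149 147 147 149 148 146 120 131]
180 [168 171 168 167 170 170 170 168 169 170 170 171 169 170 171 159 121 146]
181 [163 166 167 167 170 168 168 171 171 170 169 168 169 171 165 142 130 172]
182 [150 166 168 169 167 166 165 166 167 170 165 169 169 170 157 135 169 191]
183 [144 157 164 168 169 165 169 168 168 168 169 167 169 162 138 156 187 196]
184 [167 140 154 166 167 167 169 169 168 170 168 165 162 142 146 179 193 192]
185 [199 168 147 155 162 166 163 163 166 163 164 154 143 172 192 196 196 192]
186 [201 206 199 159 120 113 110 114 111 103 102 142 160 169 190 192 187 179]
187 [187 193 181 124  54  41  54  59  58  54  47  56  68  97 167 179 162 150]
188 [158 171 165 109  37  
[... 1379 characters left out ...]
91 [191 191 179 138  78  62  66  73  70  67  70  67  54  77 158 180 175 171]
192 [191 190 181 142  86  61  67  68  68  73  72  67  63  90 150 165 163 165]
193 [191 188 187 172 117  66  67  67  69  71  67  69  82 146 165 164 165 167]
194 [186 188 187 172 117  66  65  68  70  69  71  62  80 149 170 169 171 174]
195 [180 178 173 156 108  68  67  71  68  71  67  64  80 151 176 177 172 173]
196 [171 172 171 144  95  61  64  70  70  68  66  65  80 153 173 173 172 171]
197 [172 170 170 144  92  63  70  67  71  66  68  67  78 151 170 171 175 171]
198 [169 169 167 142  95  68  61  68  67  72  67  70  70 136 166 173 175 172]
199 [166 165 169 145  94  63  64  66  70  69  68  68  70 132 168 171 170 167]
```

```bash
python3 - <<'E'
from h import *
z=load('pics/w6.npz'); ty=np.array([-.23,.973,0])
for zt in (.0740,.0756,.0772):
  t=plane(z,256.1,186.0,zt)-ty*.001
  for v in (186.0,186.3): 
    s=plane(z,256.5,v,.07); e=(s-t); print(zt,v,t.round(4),s.round(4),'along y',round(e@ty*1e3,2),'along x',round(float(e@[.973,.23,0])*1e3,2))
z=load('pics/w5.npz')
for zt in (.0740,.0756,.0772):
  t=plane(z,256.1,186.0,zt+.0299)-ty*.001; s=plane(z,254.9,177.2,.07); e=s-t; print(zt,t,s,e@ty, e@[.973,.23,0])
E
```

```text
0.074 186.0 [0.5577 0.0559 0.074 ] [0.5581 0.0556 0.07  ] along y -0.32 along x 0.38
0.074 186.3 [0.5577 0.0559 0.074 ] [0.5582 0.0553 0.07  ] along y -0.62 along x 0.38
0.0756 186.0 [0.5576 0.0564 0.0756] [0.5581 0.0556 0.07  ] along y -0.85 along x 0.38
0.0756 186.3 [0.5576 0.0564 0.0756] [0.5582 0.0553 0.07  ] along y -1.14 along x 0.38
0.0772 186.0 [0.5575 0.0569 0.0772] [0.5581 0.0556 0.07  ] along y -1.38 along x 0.38
0.0772 186.3 [0.5575 0.0569 0.0772] [0.5582 0.0553 0.07  ] along y -1.67 along x 0.38
0.074 [0.55877004 0.05648169 0.1039    ] [0.55775435 0.0556032  0.07      ] -0.0006211556581413999 -0.0011903126841160646
0.0756 [0.55864662 0.05699536 0.1055    ] [0.55775435 0.0556032  0.07      ] -0.0011493441813666741 -0.0011883752706680563
0.0772 [0.55852321 0.05750903 0.1071    ] [0.55775435 0.0556032  0.07      ] -0.001677532704591962 -0.001186437857220051
```

>>> {"method": "move_arm", "body": {"motion": "0.0005 -0.0007 0 0; 0.0005 -0.0007 0 0; 0.0005 -0.0007 -0.003 0; 0.0005 -0.0007 -0.006 0; 0.0005 -0.0007 -0.0065 0; 0.0005 -0.0007 -0.0065 0"}}

```text
clock: 9.5
position: [0.5589, 0.0554, 0.1708]
ee_rot: [-0.082, 0.702, 0.082, 0.702]
ft_force: [0.5, -0.0, -1.4]
grip_width: 0.288
```

```bash
python3 - <<'E'
from h import *
from workcell import *
o=get_obs(); print(o['position'],o['ft_force'],o['torque'])
z=snap('wrist','w7'); o=get_obs(); print(o['clock'],o['position'],o['ft_force'])
crop('w7',226,155,60,50,12,'w7s')
snap('side','s7'); crop('s7',220,180,50,50,12,'s7s')
E
```

```text
[0.55892148 0.05538934 0.17076195] [ 0.51167594 -0.03796691 -1.38944625] [ 0.00673363  0.02000982 -0.01152034]
9.55 [0.55896245 0.05539751 0.17083812] [ 0.53566722 -0.12939794 -0.89556634]
```

View pics/w7s.png

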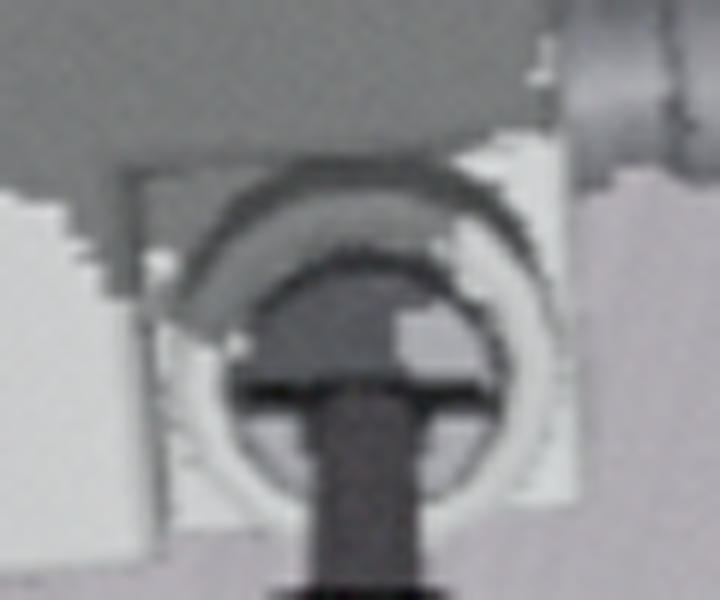

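View pics/s7s.png

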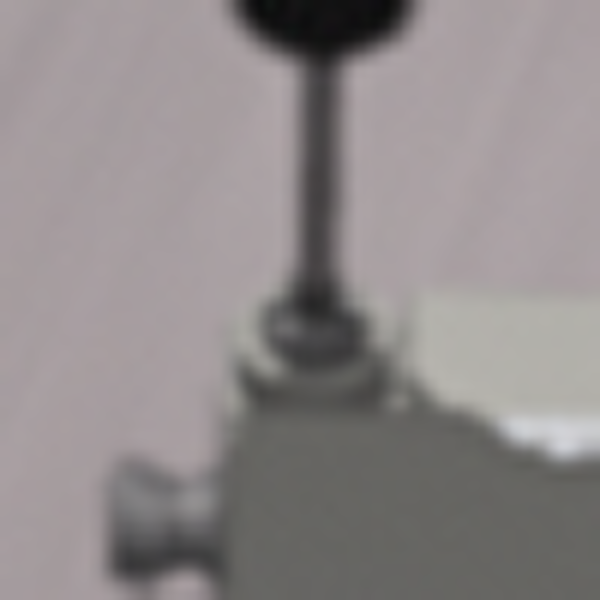

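```bash
python3 - <<'E'
from h import *
z=load('pics/w7.npz'); g=cv2.cvtColor(z['p'],cv2.COLOR_RGB2GRAY)
for r in range(182,193): print(r,g[r,244:270])
for v in (186,187.2,187.5): print(plane(z,256,v,.07), plane(z,256,v,.0688))
E
```

```text
182 [110 129 101  78  80  90  89  87  86  90  86  88  85  88  97 152 171 171
 171 174 162 125 111 139 180 196]
183 [127 181 148  95  87  85  92  89  88  88  89  83  84  83  94 152 171 170
 169 170 168 154 114  97 165 192]
184 [157 160 132  92  86  88  89  91  87  88  90  88  89  86  94 150 168 170
 170 169 170 165 127  95 142 185]
185 [155  98  87  86  89  88  88  88  89  85  85  88  88  85  86 105 152 167
 169 168 169 168 136  90 123 179]
186 [142  88  76  71  76  73  73  78  62  62  59  62  58  58  60  63  94 112
 115 115 116 115 137 111 127 183]
187 [138  75  50  33  27  23  37  40  31  36  48  60  50  52  37  36  41  46
  46  44  40  47  91  93 146 186]
188 [152  85  62  45  47  40  38  35  36  52  66  69  67  70  69  56  37  34
  37  45  50  48  57  76 154 188]
189 [181 119  90  97 104 101  89  59  53  61  66  74  68  73  71  66  49  44
  91 102 102 102  89  87 167 193]
190 [196 147 138 161 168 167 137  82  59  63  67  64  68  66  65  69  57  82
 151 172 172 166 136 121 173 193]
191 [200 159 133 154 172 169 144  87  60  70  68  70  73  71  69  67  70 107
 156 169 170 159 127 150 185 196]
192 [205 182 127 131 158 167 145  97  67  68  73  71  70  68  70  68  71 111
 154 169 167 141 141 177 195 195]
[0.55750204 0.05696089 0.07      ] [0.55759325 0.05657537 0.0688    ]
[0.55776541 0.05584337 0.07      ] [0.55785792 0.05545231 0.0688    ]
[0.55783137 0.05556348 0.07      ] [0.55792421 0.05517103 0.0688    ]
```

>>> {"method": "move_arm", "body": {"motion": "0.0001 -0.0004 0 0; 0.0001 -0.0004 -0.001 0; 0.0001 -0.0004 -0.002 0; 0.0001 -0.0004 -0.002 0; 0.0001 -0.0004 -0.002 0"}}

```text
clock: 10.22
position: [0.5591, 0.055, 0.1688]
ee_rot: [-0.082, 0.702, 0.082, 0.702]
ft_force: [-0.3, 0.8, -1.2]
grip_width: 0.288
```

```bash
cat > st.py <<'E'
from h import *
from workcell import *
import sys
o=get_obs(); M=R.from_quat(o['ee_rot']).as_matrix()
print(o['clock'],o['position'].round(5),'F',o['ft_force'].round(2),'T',o['torque'].round(3),'yaw',np.degrees(np.arctan2(M[1,2],M[0,2])).round(2),'w',round(o['grip_width'],3),'tilt',M[:2,0].round(4))
if len(sys.argv)>1:
    z=snap('wrist',sys.argv[1]); crop(sys.argv[1],226,155,60,50,12,sys.argv[1]+'s'); g=cv2.cvtColor(z['p'],cv2.COLOR_RGB2GRAY)
    for r in range(184,196): print(r,g[r,244:270])
E
python3 st.py w8
```

```text
10.225 [0.55906 0.05499 0.16885] F [-0.32  0.83 -1.2 ] T [ 0.034 -0.035 -0.013] yaw 13.29 w 0.288 tilt [0.0001 0.    ]
184 [105 150 124  92  83  86  86  90  84  91  91  89  84  87  94 154 168 168
 171 171 169 155 122  94 142 183]
185 [ 98  80  86  87  89  87  90  89  89  90  89  88  86  89  98 149 169 168
 169 169 169 170 138  96 122 175]
186 [132  79  71  73  74  74  76  74  76  74  75  77  72  75  74  87 127 141
 142 142 144 142 139 102 114 176]
187 [133  91  70  31  36  35  30  35  28  44  48  54  64  53  48  38  51  57
  56  59  54  60  94  92 133 180]
188 [148  83  51  32  27  34  32  29  36  53  65  63  74  70  68  55  36  25
  24  24  26  20  54  71 150 187]
189 [171 108  81  82  87  81  74  40  47  63  66  71  71  75  69  65  50  43
  71  85  89  83  70  82 163 191]
190 [181 131 145 167 170 165 137  80  63  67  69  70  71  71  70  69  53  84
 150 168 171 169 141 108 167 192]
191 [199 150 136 165 170 169 140  85  62  61  65  66  70  69  63  69  68 107
 156 171 170 166 136 139 177 193]
192 [203 171 124 136 164 166 144  96  67  66  74  70  71  69  68  66  77 111
 156 169 166 152 136 173 193 194]
193 [204 201 164 133 150 162 166 137  95  63  72  70  66  68  68  70  95 151
 168 168 164 137 158 190 194 192]
194 [198 206 200 160 141 157 164 141  92  70  64  66  69  74  67  71  93 149
 167 163 141 153 185 195 191 189]
195 [190 198 206 199 161 143 156 135  91  69  71  68  71  73  65  65  80 148
 165 151 152 178 197 195 192 199]
```

View pics/w8s.png

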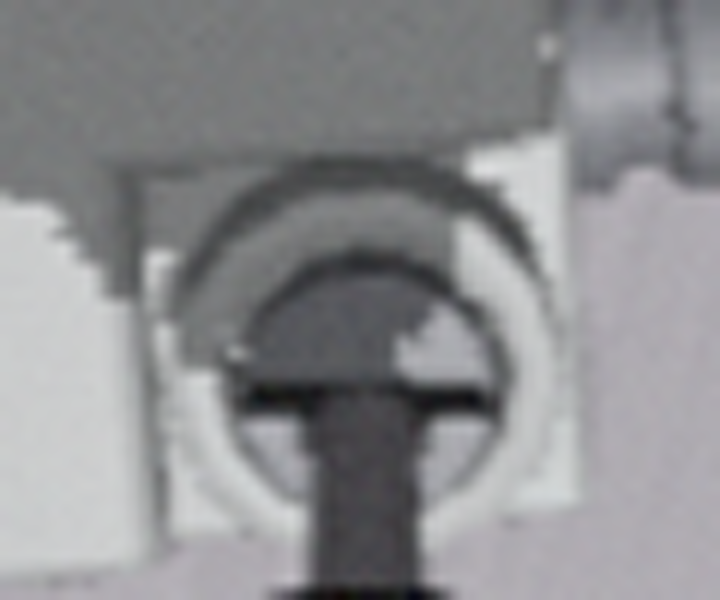

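>>> {"method": "move_arm", "body": {"motion": "0 0 -0.0005 0; 0 0 -0.001 0; 0 0 -0.001 0; 0 0 -0.001 0"}}

```text
clock: 10.78
position: [0.5592, 0.055, 0.1681]
ee_rot: [-0.082, 0.702, 0.082, 0.703]
ft_force: [-0.0, -0.5, 4.2]
grip_width: 0.288
```

```bash
python3 st.py
```

```text
10.775 [0.55921 0.05501 0.16814] F [-0.01 -0.54  4.22] T [0.001 0.233 0.005] yaw 13.29 w 0.288 tilt [0.0005 0.0002]
```

>>> {"method": "move_arm", "body": {"motion": "0 0 -0.0005 0; 0 0 -0.001 0; 0 0 -0.001 0; 0 0 -0.001 0"}}

```text
clock: 11.28
position: [0.5592, 0.055, 0.1669]
ee_rot: [-0.082, 0.702, 0.082, 0.702]
ft_force: [0.4, 0.1, 4.4]
grip_width: 0.293
```

```bash
python3 st.py w9
```

```text
11.275 [0.55917 0.055   0.16691] F [0.43 0.12 4.38] T [-0.005  0.14   0.033] yaw 13.29 w 0.293 tilt [0.0004 0.0001]
184 [137 137 105  85  89  91  90  88  86  87  89  88  87  87  89  83 100 154
 171 170 171 156 126 106 166 192]
185 [107 112  96  88  87  91  87  92  87  89  84  89  87  90  89  95 150 170
 170 172 171 171 136  94 139 184]
186 [100  88  87  85  87  88  86  92  86  83  90  85  86  86  86  93 150 170
 172 170 167 166 141  98 124 178]
187 [119 112  86  40  35  37  39  41  45  46  51  58  61  53  49  40  61  71
  67  71  68  76 120 102 134 180]
188 [119  79  48  21  32  30  25  20  38  51  67  66  66  76  67  50  36  24
  28  27  29  39  78  84 147 187]
189 [136  66  62  68  74  74  60  42  51  62  66  71  69  68  68  58  53  46
  65  75  74  73  69  77 155 188]
190 [152  91 126 144 145 146 124  84  56  59  71  71  71  72  68  66  59  76
 129 145 148 144 127 103 164 191]
191 [177 117 142 165 168 166 141  88  65  66  72  70  68  76  65  67  82 119
 158 169 169 162 123 115 172 194]
192 [197 146 127 158 164 167 151 106  68  67  66  69  73  67  70  62  79 120
 162 168 168 151 120 152 187 193]
193 [201 171 119 125 158 169 168 139  95  68  66  72  70  68  63  69  94 148
 169 168 166 130 135 180 193 192]
194 [206 199 163 126 136 161 171 142  97  67  65  67  68  73  69  65  91 150
 169 166 140 128 172 196 196 189]
195 [199 208 201 163 127 139 160 145  92  68  64  66  70  67  69  63  89 150
 166 150 126 166 197 196 191 187]
```

View pics/w9s.png

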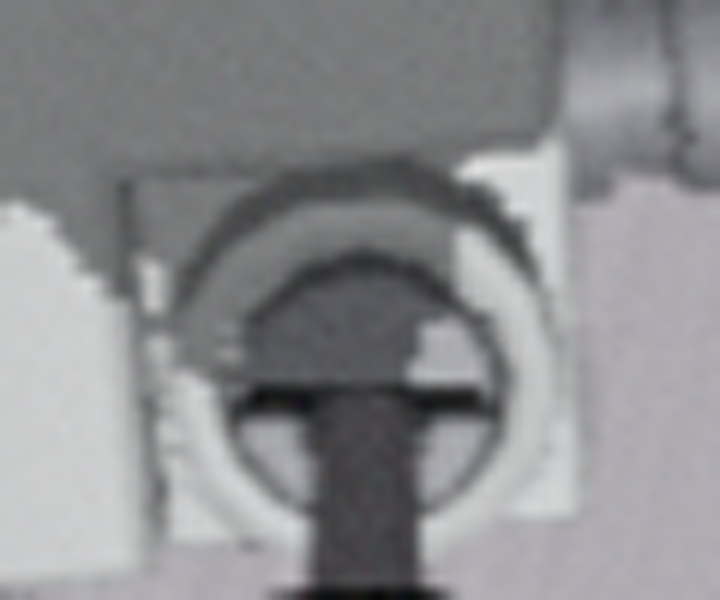

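Contact came at TCP z≈0.1683 (blade end ≈ 0.066, the slot floor, not the head top at 0.070), and the blade's end is hidden in the slot, so it is seated. Now I'll push in.

>>> {"method": "move_arm", "body": {"motion": "0 0 -0.0015 0; 0 0 -0.003 0; 0 0 -0.0045 0; 0 0 -0.006 0; 0 0 -0.007 0; 0 0 -0.007 0; 0 0 -0.007 0"}}

```text
clock: 12.2
position: [0.5593, 0.055, 0.1602]
ee_rot: [-0.082, 0.702, 0.082, 0.703]
ft_force: [-2.2, 0.4, 8.0]
grip_width: 0.293
```

```bash
python3 st.py
```

```text
12.2 [0.55927 0.05498 0.16018] F [-2.15  0.43  7.98] T [-0.023  0.37   0.014] yaw 13.29 w 0.293 tilt [0.0006 0.0002]
```

>>> {"method": "move_arm", "body": {"motion": "0 0 -0.0004 0; 0 0 -0.0008 0; 0 0 -0.0008 0; 0 0 -0.0008 0"}}

```text
clock: 12.7
position: [0.5593, 0.055, 0.1595]
ee_rot: [-0.082, 0.702, 0.082, 0.703]
ft_force: [-1.4, -0.4, 7.4]
grip_width: 0.292
```

```bash
python3 st.py
```

```text
12.7 [0.55929 0.05497 0.15945] F [-1.36 -0.36  7.37] T [0.025 0.444 0.047] yaw 13.29 w 0.292 tilt [0.0007 0.0002]
```

>>> {"method": "move_arm", "body": {"motion": "0 0 0 -0.05; 0 0 0 -0.12; 0 0 0 -0.2; 0 0 0 -0.3; 0 0 0 -0.4; 0 0 0 -0.5; 0 0 0 -0.6; 0 0 0 -0.7; 0 0 0 -0.7"}}

```text
clock: 13.82
position: [0.559, 0.0555, 0.1593]
ee_rot: [0.165, 0.688, -0.164, 0.688]
ft_force: [-2.9, 0.9, 9.1]
grip_width: 0.294
```

```bash
python3 st.py w10
```

```text
13.825 [0.55897 0.05547 0.15932] F [-2.87  0.89  9.07] T [0.274 0.706 0.039] yaw -26.87 w 0.294 tilt [-0.0001  0.0006]
184 [105  84  90  95  93  92  94  90  95  94  94  97  93  93  95  95  91  89
  95  93  89  76  99 119 127 130]
185 [106  89  86  92  94  93  94  92  90  93  93  94  94  96  88  96  93  92
  89  96  90  85  87 110 125 124]
186 [115  96  93  91  93  92  95  95  93  91  93  90  98  92  90  91  92  83
  73  68  72 100 105 112 123 126]
187 [ 96  96  96  95  96  92  89  93  90  93  86  86  87  77  62  47  44  40
  34  26  49  95 108 109 115 123]
188 [ 86  94  94  92  90  88  74  62  56  67  70  77  76  73  67  47  34  39
  41  57  64  72  90  91 118 142]
189 [ 96  89  72  53  45  33  33  37  58  66  71  73  77  75  73  66  50  48
  91 117 123 132 120 102 166 193]
190 [ 92  93  62  34  20  24  41  43  67  76  73  71  74  75  69  69  61  82
 149 169 170 157 118  91 166 192]
191 [ 79  80  65  58  57  61  55  58  62  68  75  80  73  73  69  70  84 120
 157 169 168 162 121  88 152 188]
192 [ 71  71  75  74  84  96  92  76  73  74  73  71  73  76  75  72  87 122
 157 168 168 144  98  87 153 185]
193 [ 75  77  89 101 107 149 153 127  93  70  78  73  71  74  67  70  95 141
 162 168 166 123  82 107 172 195]
194 [ 81  82  91 139 163 165 165 132  88  70  71  74  74  72  71  73  96 153
 170 167 143  99  80 133 183 197]
195 [ 92  82  87 122 154 165 166 129  85  71  78  72  74  73  75  67  96 151
 164 153 111  76  89 154 188 199]
```

View pics/w10s.png

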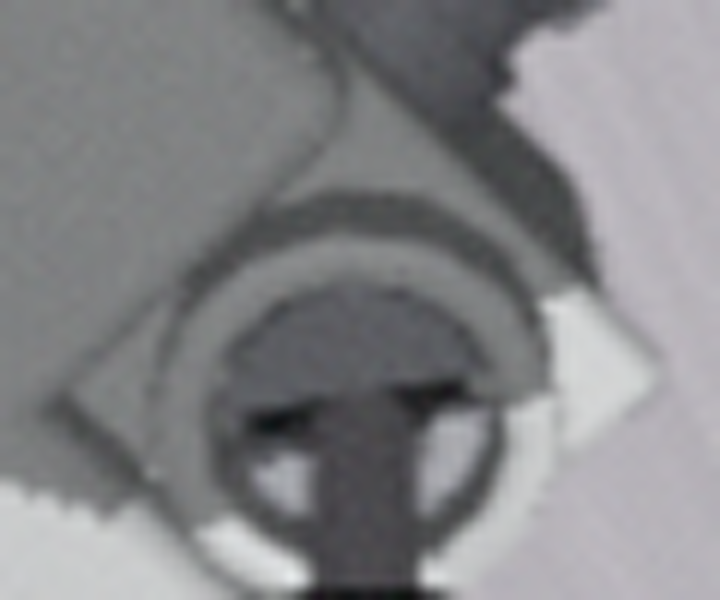

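>>> {"method": "move_arm", "body": {"motion": "0 0 0 -0.08; 0 0 0 -0.16; 0 0 0 -0.24; 0 0 0 -0.32; 0 0 0 -0.32"}}

```text
clock: 14.5
position: [0.5589, 0.0556, 0.1593]
ee_rot: [0.272, 0.653, -0.271, 0.653]
ft_force: [-2.1, 1.0, 7.4]
grip_width: 0.294
```

```bash
python3 st.py
```

```text
14.5 [0.55887 0.05561 0.15926] F [-2.1   0.97  7.4 ] T [0.427 0.805 0.038] yaw -45.19 w 0.294 tilt [-0.0003  0.0007]
```

>>> {"method": "move_arm", "body": {"motion": "0 0 0 -0.04; 0 0 0 -0.08; 0 0 0 -0.12; 0 0 0 -0.12"}}

```text
clock: 15.0
position: [0.5588, 0.0556, 0.1593]
ee_rot: [0.31, 0.636, -0.31, 0.635]
ft_force: [-4.0, 0.9, 9.3]
grip_width: 0.293
```

```bash
python3 st.py
```

```text
15.0 [0.55884 0.05561 0.15926] F [-3.98  0.85  9.28] T [0.49  0.86  0.077] yaw -52.03 w 0.293 tilt [-0.0004  0.0008]
```

>>> {"method": "move_arm", "body": {"motion": "0 0 0 -0.04; 0 0 0 -0.08; 0 0 0 -0.12; 0 0 0 -0.12"}}

```text
clock: 15.5
position: [0.5589, 0.0557, 0.1593]
ee_rot: [0.348, 0.616, -0.347, 0.615]
ft_force: [-3.4, 1.3, 7.6]
grip_width: 0.294
```

```bash
python3 st.py
```

```text
15.5 [0.55885 0.0557  0.15926] F [-3.38  1.32  7.64] T [0.525 0.858 0.043] yaw -58.9 w 0.294 tilt [-0.0004  0.0009]
```

>>> {"method": "move_arm", "body": {"motion": "-0.0003 0.0001 0 -0.04; -0.0003 0.0001 0 -0.08; -0.0003 0.0001 0 -0.12; -0.0003 0.0001 0 -0.12"}}

```text
clock: 16.0
position: [0.5587, 0.0558, 0.1593]
ee_rot: [0.384, 0.594, -0.384, 0.594]
ft_force: [-2.6, 2.1, 8.8]
grip_width: 0.29
```

```bash
python3 st.py
```

```text
16.0 [0.5587  0.05576 0.15934] F [-2.58  2.09  8.84] T [0.527 0.68  0.029] yaw -65.78 w 0.29 tilt [-0.      0.0008]
```

>>> {"method": "move_arm", "body": {"motion": "0 0 0 -0.04; 0 0 0 -0.08; 0 0 0 -0.1; 0 0 0 -0.1"}}

```text
clock: 16.5
position: [0.5587, 0.0558, 0.1593]
ee_rot: [0.413, 0.574, -0.413, 0.574]
ft_force: [-3.2, 1.5, 8.1]
grip_width: 0.295
```

```bash
python3 st.py w11
```

```text
16.5 [0.55869 0.05576 0.15932] F [-3.18  1.48  8.06] T [0.585 0.745 0.042] yaw -71.49 w 0.295 tilt [-0.0001  0.0009]
184 [114  82  75  82  93 139 153 156 154 154 152 154 151 153 153 153 152 152
 152 150 146 121 160 181 194 203]
185 [101  84  83  92  95 133 150 152 153 150 155 150 156 154 152 155 153 157
 155 153 151 116 125 170 188 199]
186 [100  81  88  93  89  95  98 102 138 152 151 151 150 156 154 150 153 150
 152 139 113 107 115 163 182 191]
187 [ 98  95  91  90  87  89  88  85  95  95  93  97 123 143 126 107 104  81
  65  61  52  61  83 128 173 187]
188 [ 89  94  89  90  91  85  87  82  75  77  74  74  81  91  73  56  46  33
  28  43  46  59  77  98 161 182]
189 [ 84  93  77  66  58  49  37  38  47  64  67  71  75  72  85  63  48  44
  46  59  81  94  98  88 148 181]
190 [ 86  84  54  28  17  25  27  40  54  66  70  72  77  80  81  83  63  52
  74  85  95  82  86  87 148 182]
191 [ 71  80  53  41  33  50  50  48  59  72  68  69  66  75  83  85  68  55
  77  87  92  85  74  81 147 179]
192 [ 66  63  57  61  73  75  74  70  65  70  69  72  70  65  77  84  72  60
  88  87  90  82  78  74 105 134]
193 [ 68  72  84  91  92  91  82  70  69  68  64  75  69  72  76  83  87  79
  83  93  86  77  75  73 104 118]
194 [ 77  70  75  91  88  90  89  83  69  67  69  74  71  72  69  81  85  89
  86  91  85  77  70  79 112 122]
195 [ 91  71  69  80  91  93  89  78  68  65  69  69  72  67  68  78  75  83
  92  84  75  72  74 105 122 123]
```

View pics/w11s.png

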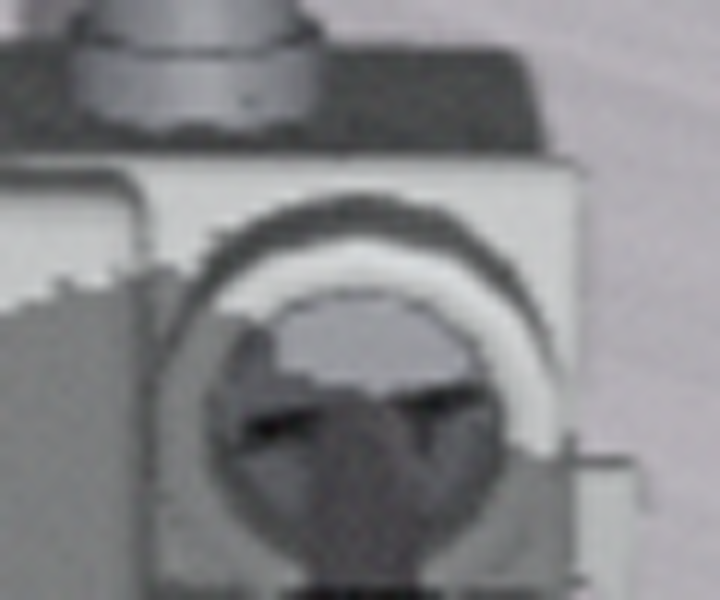

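>>> {"method": "move_arm", "body": {"motion": "0 0 0 -0.04; 0 0 0 -0.08; 0 0 0 -0.1; 0 0 0 -0.1"}}

```text
clock: 17.05
position: [0.5587, 0.0558, 0.1593]
ee_rot: [0.441, 0.553, -0.441, 0.552]
ft_force: [-1.8, 1.4, 8.9]
grip_width: 0.29
```

```bash
python3 st.py
```

```text
17.05 [0.5587  0.05583 0.15934] F [-1.78  1.43  8.89] T [0.607 0.718 0.026] yaw -77.22 w 0.29 tilt [-0.     0.001]
```

>>> {"method": "move_arm", "body": {"motion": "0 0 0 -0.04; 0 0 0 -0.08; 0 0 0 -0.08"}}

```text
clock: 17.42
position: [0.5587, 0.0559, 0.1593]
ee_rot: [0.463, 0.535, -0.463, 0.534]
ft_force: [-2.8, 1.8, 8.7]
grip_width: 0.292
```

```bash
python3 st.py
```

```text
17.425 [0.55867 0.0559  0.15932] F [-2.75  1.84  8.68] T [0.599 0.732 0.025] yaw -81.81 w 0.292 tilt [-0.0001  0.001 ]
```

>>> {"method": "move_arm", "body": {"motion": "0 0 0 -0.04; 0 0 0 -0.08; 0 0 0 -0.08"}}

```text
clock: 17.8
position: [0.5587, 0.0559, 0.1593]
ee_rot: [0.484, 0.516, -0.484, 0.515]
ft_force: [-1.3, 1.9, 7.8]
grip_width: 0.291
```

```bash
python3 st.py
```

```text
17.8 [0.55871 0.05589 0.15932] F [-1.3   1.94  7.84] T [0.61  0.638 0.047] yaw -86.4 w 0.291 tilt [-0.     0.001]
```

>>> {"method": "move_arm", "body": {"motion": "0 0 0 -0.03; 0 0 0 -0.06; 0 0 0 -0.06"}}

```text
clock: 18.18
position: [0.5587, 0.056, 0.1593]
ee_rot: [0.499, 0.501, -0.499, 0.501]
ft_force: [-3.5, 1.8, 9.2]
grip_width: 0.292
```

```bash
python3 st.py w12|head -1
```

```text
18.175 [0.55872 0.05599 0.15933] F [-3.53  1.78  9.23] T [0.713 0.67  0.14 ] yaw -89.82 w 0.292 tilt [-0.      0.0011]
```

View pics/w12s.png

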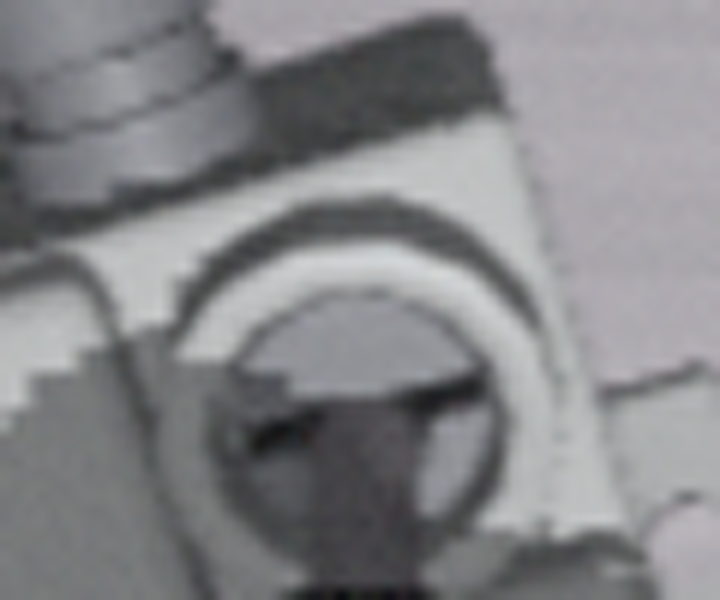

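>>> {"method": "move_arm", "body": {"motion": "0 0 0 -0.03; 0 0 0 -0.03"}}

```text
clock: 18.48
position: [0.5587, 0.0559, 0.1593]
ee_rot: [0.507, 0.494, -0.506, 0.493]
ft_force: [-1.5, 1.6, 8.5]
grip_width: 0.295
```

```bash
python3 st.py|head -1
```

```text
18.475 [0.5587  0.05595 0.15932] F [-1.46  1.56  8.48] T [0.774 0.704 0.125] yaw -91.54 w 0.295 tilt [-0.0001  0.0011]
```

>>> {"method": "move_arm", "body": {"motion": "0 0 0 -0.03; 0 0 0 -0.03"}}

```text
clock: 18.73
position: [0.5587, 0.056, 0.1593]
ee_rot: [0.514, 0.486, -0.514, 0.485]
ft_force: [-2.3, 2.3, 8.3]
grip_width: 0.292
```

```bash
python3 st.py|head -1
```

```text
18.725 [0.55871 0.05605 0.15934] F [-2.27  2.25  8.28] T [0.789 0.685 0.128] yaw -93.25 w 0.292 tilt [-0.      0.0012]
```

```bash
python3 st.py w13|head -1
```

```text
18.725 [0.55871 0.05605 0.15934] F [-2.27  2.25  8.28] T [0.789 0.685 0.128] yaw -93.25 w 0.292 tilt [-0.      0.0012]
```

View pics/w13s.png

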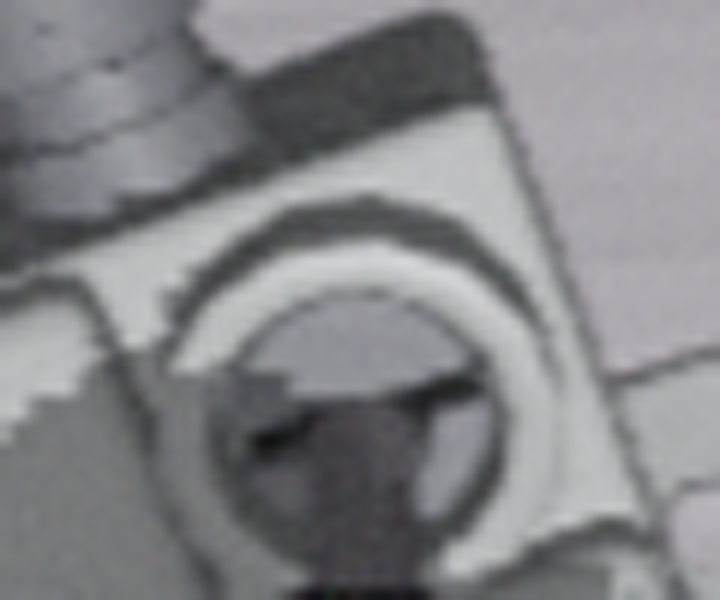

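```bash
python3 - <<'E'
from h import *
yaw={'w10':-26.87,'w11':-71.49,'w12':-89.82,'w13':-93.25}
for t in yaw:
    z=load(f'pics/{t}.npz'); g=cv2.cvtColor(z['p'],cv2.COLOR_RGB2GRAY).astype(float)
    def cen(cols):
        out=[]
        for c in cols:
            col=g[184:194,c]; w=np.clip(60-col,0,None)
            if w.sum()>15: out.append((c,184+(w*np.arange(10)).sum()/w.sum()))
        return out
    p=np.array(cen(range(247,251))+cen(range(261,265)))
    W=np.array([plane(z,u,v,.061) for u,v in p])
    k=np.polyfit(p[:,0],p[:,1],1)
    q0=plane(z,248,np.polyval(k,248),.061);q1=plane(z,264,np.polyval(k,264),.061)
    print(t,'slot yaw',np.degrees(np.arctan2(q1[1]-q0[1],q1[0]-q0[0])).round(1),'jaw',yaw[t],len(p))
E
```

```text
w10 slot yaw -16.9 jaw -26.87 7
w11 slot yaw -63.0 jaw -71.49 8
w12 slot yaw -75.6 jaw -89.82 8
w13 slot yaw -76.3 jaw -93.25 8
```

Torque rose from 0.04 to 0.13 N m while the slot stayed at about −76° (≈89° turned) as the hand kept going, so this is the stop. I'll ease off.

>>> {"method": "move_arm", "body": {"motion": "0 0 0.001 0; 0 0 0.002 0; 0 0 0.003 0; 0 0 0.0035 0; 0 0 0.0035 0"}}

```text
clock: 19.4
position: [0.5586, 0.056, 0.1627]
ee_rot: [0.514, 0.486, -0.514, 0.485]
ft_force: [-1.8, 2.4, 6.5]
grip_width: 0.293
```

```bash
python3 st.py|head -1
```

```text
19.4 [0.55864 0.05602 0.16267] F [-1.83  2.36  6.52] T [0.747 0.546 0.107] yaw -93.23 w 0.293 tilt [-0.0002  0.0011]
```

>>> {"method": "move_arm", "body": {"motion": "0 0 0.001 0; 0 0 0.002 0; 0 0 0.002 0; 0 0 0.002 0"}}

```text
clock: 19.9
position: [0.5584, 0.0557, 0.1641]
ee_rot: [-0.514, -0.486, 0.514, -0.485]
ft_force: [-1.1, 5.6, -2.9]
grip_width: 0.295
```

```bash
python3 st.py w14|head -1
```

```text
19.9 [0.55841 0.05574 0.16406] F [-1.06  5.64 -2.93] T [1.58  0.133 0.066] yaw -93.24 w 0.295 tilt [-0.0008  0.0005]
```

View pics/w14s.png

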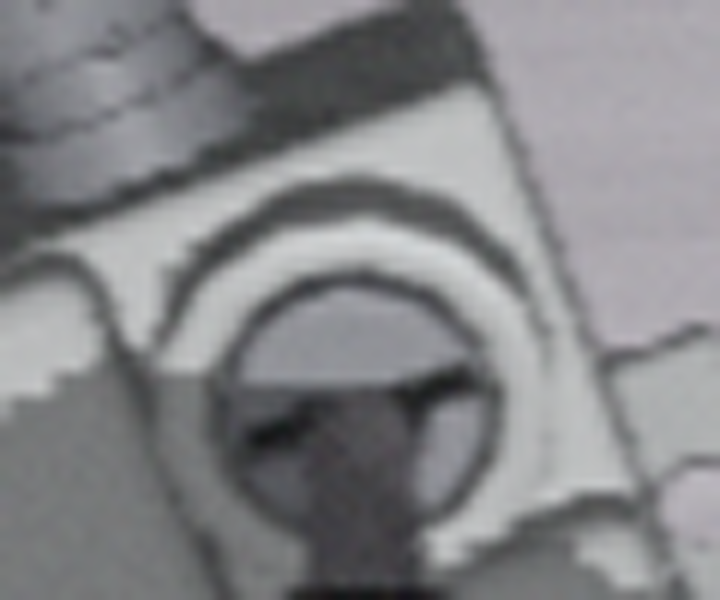

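>>> {"method": "move_arm", "body": {"motion": "0 0 0 0.04; 0 0 0 0.08; 0 0 0 0.08"}}

```text
clock: 20.32
position: [0.5586, 0.055, 0.1642]
ee_rot: [0.494, 0.506, -0.495, 0.506]
ft_force: [-0.0, 3.4, -2.9]
grip_width: 0.294
```

```bash
python3 st.py|head -1
```

```text
20.325 [0.55856 0.05505 0.16424] F [-0.05  3.41 -2.95] T [ 1.225  0.14  -0.011] yaw -88.71 w 0.294 tilt [-0.0005 -0.0002]
```

>>> {"method": "move_arm", "body": {"motion": "0 0.0004 0 0; 0 0.0006 0.001 0; 0 0.0006 0.002 0; 0 0.0006 0.002 0"}}

```text
clock: 20.82
position: [0.5588, 0.055, 0.1667]
ee_rot: [0.494, 0.505, -0.495, 0.506]
ft_force: [-0.4, 0.0, -2.9]
grip_width: 0.288
```

```bash
python3 st.py|head -1
```

```text
20.825 [0.55878 0.05501 0.16666] F [-0.41  0.02 -2.88] T [-0.079  0.231  0.016] yaw -88.73 w 0.288 tilt [-0.     -0.0008]
```

>>> {"method": "move_arm", "body": {"motion": "0 0 0.002 0; 0 0 0.006 0; 0 0 0.02 0; 0 0 0.05 0; 0 0 0.08 0; 0 0 0.08 0; 0 0 0.08 0"}}

```text
clock: 21.7
position: [0.5586, 0.0557, 0.2465]
ee_rot: [0.494, 0.506, -0.494, 0.506]
ft_force: [0.7, -0.8, -1.2]
grip_width: 0.293
```

```bash
python3 st.py w15|head -1; python3 - <<'E'
from h import *
crop('w15',196,110,120,100,6,'w15s')
snap('side','s15');snap('scene','c15'); crop('s15',210,180,100,90,6,'s15s'); crop('c15',90,190,120,140,5,'c15s')
E
```

```text
21.7 [0.55864 0.05569 0.24652] F [ 0.71 -0.81 -1.19] T [-0.018  0.02  -0.005] yaw -88.69 w 0.293 tilt [0.     0.0001]
```

View pics/w15s.png

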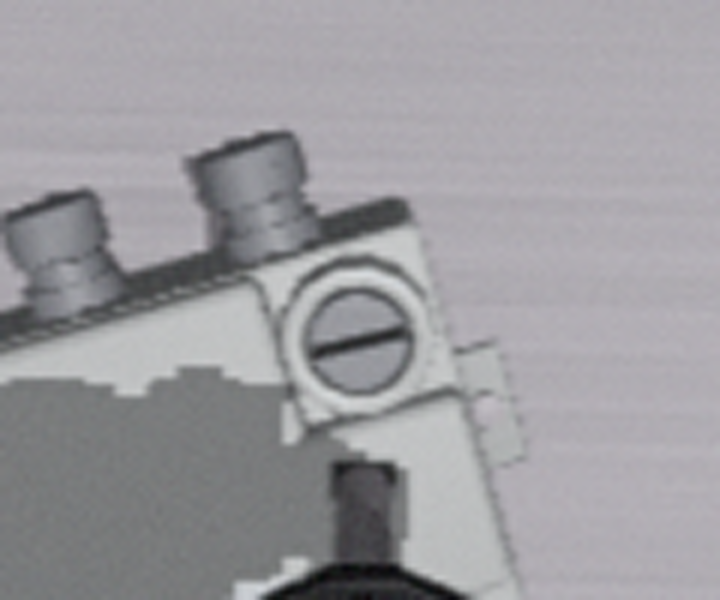

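View pics/s15s.png

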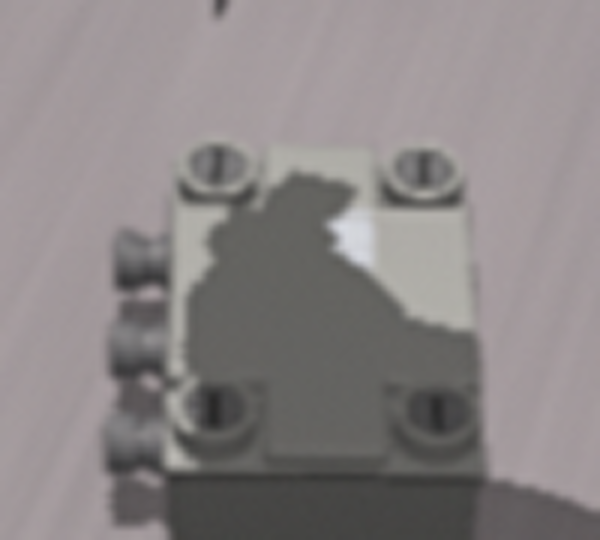

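View pics/c15s.png

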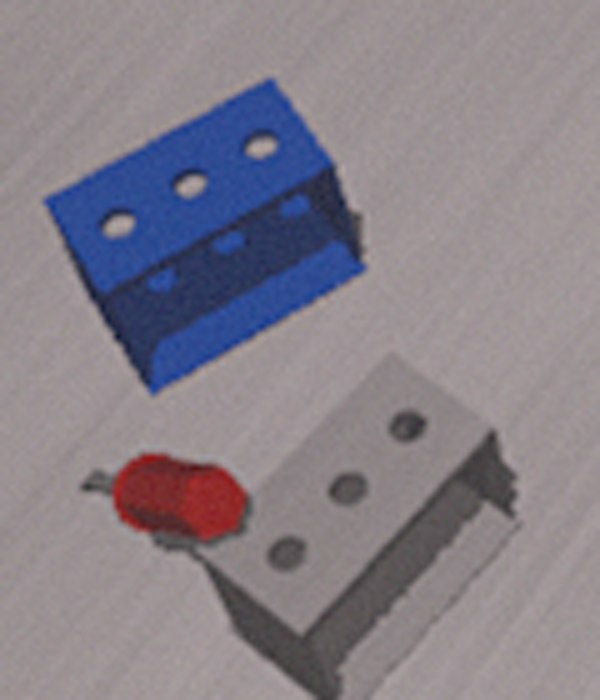

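```bash
python3 - <<'E'
from h import *
z=load('pics/w15.npz'); P=cloud(z)
c=(196+358/6,110+342/6); print(c, plane(z,*c,.066))
q=[plane(z,196+x/6,110+y/6,.066) for x,y in [(312,353),(408,332)]]; print('slot yaw',np.degrees(np.arctan2(q[1][1]-q[0][1],q[1][0]-q[0][0])))
C=plane(z,*c,.066)
r=np.hypot(P[:,:,0]-C[0],P[:,:,1]-C[1]); Z=P[:,:,2]
ax=np.radians(-77); perp=abs(-(P[:,:,0]-C[0])*np.sin(ax)+(P[:,:,1]-C[1])*np.cos(ax))
h=(r<.008)&(perp>.003)&(abs(Z-.066)<.02); a=(r>.0125)&(r<.0145)&(abs(Z-.066)<.02)
print('head',np.median(Z[h]),Z[h].std(),h.sum(),'ring',np.median(Z[a]),Z[a].std(),a.sum())
# side cam, compare all four
z=load('pics/s15.npz');P=cloud(z)
for n,(x,y) in dict(un=(.559,.056),b=(.4857,.0329),).items():
    r=np.hypot(P[:,:,0]-x,P[:,:,1]-y);Z=P[:,:,2]; h=(r<.008);a=(r>.0125)&(r<.0145); print(n,np.percentile(Z[h],[25,50,75]),np.median(Z[a]))
E
```

```text
(255.66666666666666, 167.0) [0.55805919 0.05462186 0.066     ]
slot yaw -76.03675418319898
head 0.06450935090806115 0.0006658671809175432 73 ring 0.06445071672949143 0.0016388572751297164 117
un [0.14651726 0.17023053 0.19421685] 0.23406688320724572
b [0.06321641 0.06481688 0.06554748] 0.06435057589502347
```

```bash
python3 - <<'E'
from h import *
z=load('pics/c15.npz');P=cloud(z)
hs=[plane(z,90+x/5-.4,190+y/5-.4,.09) for x,y in [(287,553),(348,489),(407,426)]]
for h in hs: print(h.round(4))
for n in ['c15','s15','s5','c5']:
    z=load(f'pics/{n}.npz');P=cloud(z);p=z['p'].astype(int); m=(p[:,:,0]>70)&(p[:,:,1]<p[:,:,0]*.4)&(p[:,:,2]<p[:,:,0]*.4)&(z['d']>0)
    m[:,:]&=(P[:,:,2]<.2)&(P[:,:,2]>0); Q=P[m]; print(n,m.sum(),Q.min(0).round(3),Q.max(0).round(3)); k=Q[:,2]>np.percentile(Q[:,2],85); print(' top',Q[k].mean(0).round(3)); 
    k=Q[:,0].argsort()[-15:]; print(' maxx',Q[k].mean(0).round(3))
E
```

```text
[ 0.5101 -0.3175  0.09  ]
[ 0.5141 -0.2821  0.09  ]
[ 0.5179 -0.2462  0.09  ]
c15 244 [ 0.419 -0.333  0.054] [ 0.491 -0.305  0.124]
 top [ 0.475 -0.321  0.12 ]
 maxx [ 0.488 -0.321  0.108]
s15 217 [ 0.421 -0.328  0.056] [ 0.487 -0.301  0.121]
 top [ 0.475 -0.315  0.115]
 maxx [ 0.482 -0.316  0.112]
s5 215 [ 0.422 -0.328  0.056] [ 0.487 -0.3    0.121]
 top [ 0.474 -0.315  0.116]
 maxx [ 0.482 -0.316  0.111]
c5 241 [ 0.397 -0.334  0.001] [ 0.49  -0.305  0.125]
 top [ 0.475 -0.321  0.121]
 maxx [ 0.489 -0.32   0.108]
```

Screw head is flush with its pillar (0.0645 m both, by depth) and its slot is unchanged at −76°, so it is locked. Now back to the stand, with the jaws turned to stay clear of the red driver, which leans on the stand's edge.

>>> {"method": "move_arm", "body": {"motion": "-0.005 -0.05 0.02 0.1; -0.012 -0.11 0.025 0.22; -0.02 -0.17 0.025 0.34; -0.028 -0.23 0.025 0.46; -0.036 -0.29 0.025 0.58; -0.044 -0.338 0.025 0.7; -0.044 -0.338 0.015 0.763; -0.044 -0.338 0 0.763; -0.044 -0.338 -0.01 0.763; -0.044 -0.338 -0.01 0.763"}}

```text
clock: 23.1
position: [0.5146, -0.2812, 0.2354]
ee_rot: [0.27, 0.654, -0.27, 0.653]
ft_force: [-0.3, -0.0, -0.2]
grip_width: 0.293
```

```bash
python3 st.py w16|head -1; python3 - <<'E'
from h import *
from workcell import *
z=load('pics/w16.npz'); o=get_obs()
print('tip nominal',proj(z,o['position']+[0,0,-.102]),'holes',proj(z,[[.5145,-.282,.09],[.5105,-.3177,.09],[.5185,-.2465,.09]]))
crop('w16',206,130,100,80,7,'w16s')
snap('side','s16'); crop('s16',270,85,115,115,5,'s16s')
E
```

```text
23.1 [ 0.51463 -0.28123  0.23542] F [-0.31 -0.05 -0.2 ] T [-0.013  0.034  0.002] yaw -44.94 w 0.293 tilt [-0.0017  0.0007]
tip nominal [[256.12291787 187.37089673]] holes [[256.17545435 174.59550498]
 [276.67947426 199.34366018]
 [234.53147307 148.4379981 ]]
```

View pics/w16s.png

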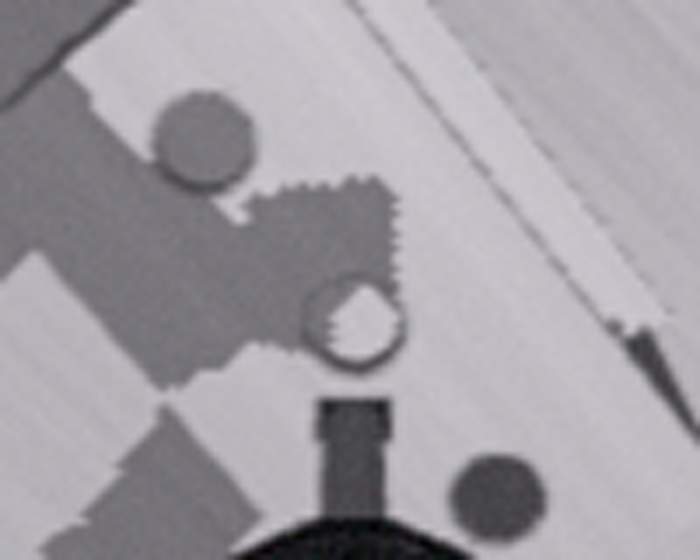

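View pics/s16s.png

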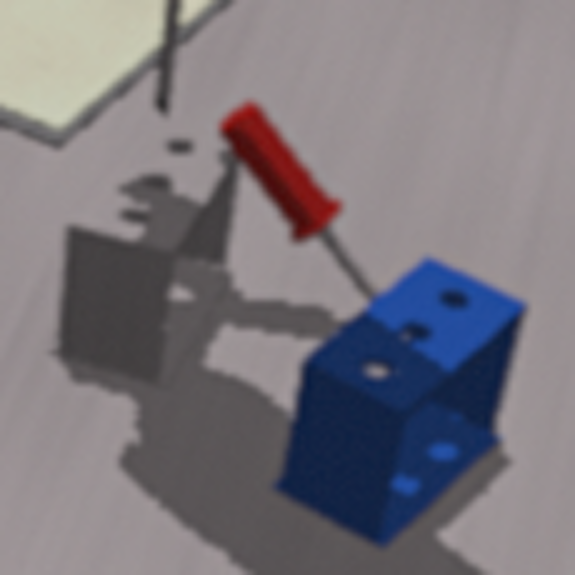

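>>> {"method": "move_arm", "body": {"motion": "-0.0009 -0.0006 -0.015 0; -0.0009 -0.0006 -0.03 0; -0.0009 -0.0006 -0.036 0; -0.0009 -0.0006 -0.036 0"}}

```text
clock: 23.7
position: [0.5136, -0.2828, 0.1999]
ee_rot: [0.27, 0.654, -0.271, 0.653]
ft_force: [-0.2, 0.4, -0.2]
grip_width: 0.293
```

```bash
python3 st.py w17|head -1; python3 - <<'E'
from h import *
crop('w17',206,130,100,80,7,'w17s')
E
```

```text
23.7 [ 0.51357 -0.2828   0.1999 ] F [-0.2   0.35 -0.21] T [ 0.001 -0.064  0.012] yaw -44.98 w 0.293 tilt [-0.001   0.0002]
```

View pics/w17s.png

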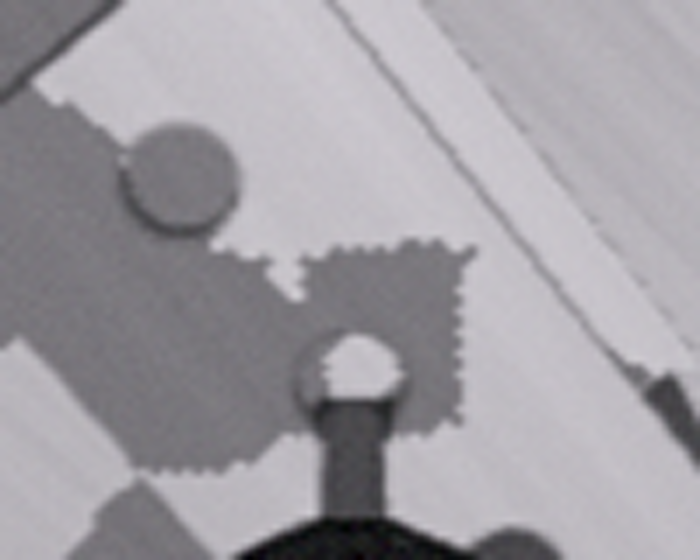

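>>> {"method": "move_arm", "body": {"motion": "0 0 -0.01 0; 0 0 -0.02 0; 0 0 -0.03 0; 0 0 -0.03 0"}}

```text
clock: 24.25
position: [0.5134, -0.2826, 0.1694]
ee_rot: [0.27, 0.654, -0.271, 0.653]
ft_force: [-0.1, -0.8, -1.5]
grip_width: 0.293
```

```bash
python3 st.py|head -1
```

```text
24.25 [ 0.51335 -0.28262  0.16945] F [-0.06 -0.8  -1.49] T [-0.043  0.023 -0.004] yaw -44.98 w 0.293 tilt [-0.0016  0.0005]
```

>>> {"method": "move_arm", "body": {"motion": "0 0 -0.015 0; 0 0 -0.03 0; 0 0 -0.045 0; 0 0 -0.053 0; 0 0 -0.053 0"}}

```text
clock: 24.88
position: [0.5135, -0.2828, 0.1168]
ee_rot: [0.27, 0.654, -0.271, 0.653]
ft_force: [-0.2, 1.1, -0.6]
grip_width: 0.294
```

```bash
python3 st.py|head -1
```

```text
24.875 [ 0.51349 -0.28283  0.11681] F [-0.23  1.09 -0.62] T [ 0.009 -0.018 -0.029] yaw -44.98 w 0.294 tilt [-0.0011  0.0002]
```

Inserted freely. Lower the last few mm until the collar rests.

>>> {"method": "move_arm", "body": {"motion": "0 0 -0.002 0; 0 0 -0.003 0; 0 0 -0.003 0"}}

```text
clock: 25.25
position: [0.514, -0.2829, 0.1147]
ee_rot: [0.271, 0.653, -0.27, 0.653]
ft_force: [0.1, 0.5, -1.1]
grip_width: 0.292
```

```bash
python3 st.py|head -1
```

```text
25.25 [ 0.51397 -0.28293  0.11472] F [ 0.13  0.5  -1.08] T [ 0.009 -0.033 -0.026] yaw -44.98 w 0.292 tilt [ 0.0005 -0.0001]
```

>>> {"method": "move_arm", "body": {"motion": "0 0 -0.001 0; 0 0 -0.0015 0; 0 0 -0.0015 0"}}

```text
clock: 25.62
position: [0.5138, -0.2829, 0.113]
ee_rot: [0.27, 0.653, -0.27, 0.653]
ft_force: [-1.0, 0.3, -1.1]
grip_width: 0.29
```

```bash
python3 st.py|head -1
```

```text
25.625 [ 0.51385 -0.28286  0.11299] F [-0.99  0.26 -1.13] T [-0.028  0.056  0.001] yaw -44.97 w 0.29 tilt [-0.  0.]
```

>>> {"method": "move_arm", "body": {"motion": "0 0 -0.001 0; 0 0 -0.001 0; 0 0 -0.001 0"}}

```text
clock: 26.0
position: [0.514, -0.283, 0.1124]
ee_rot: [0.271, 0.653, -0.27, 0.653]
ft_force: [-1.0, 1.6, 4.7]
grip_width: 0.292
```

```bash
python3 st.py|head -1
```

```text
26.0 [ 0.51398 -0.28296  0.11238] F [-1.04  1.56  4.69] T [0.317 0.451 0.013] yaw -44.98 w 0.292 tilt [0.0004 0.    ]
```

>>> {"method": "move_arm", "body": {"motion": "0 0 0 0; 0 0 0 0; 0 0 0 0; 0 0 0 0", "grip": 0.65}}

```text
clock: 26.5
position: [0.5138, -0.2829, 0.112]
ee_rot: [0.27, 0.653, -0.271, 0.653]
ft_force: [0.6, 0.1, -0.2]
grip_width: 0.652
```

```bash
python3 st.py|head -1
```

```text
26.5 [ 0.51383 -0.28294  0.11197] F [ 0.56  0.14 -0.19] T [-0.003  0.032  0.001] yaw -44.98 w 0.652 tilt [-0.     -0.0001]
```

>>> {"method": "move_arm", "body": {"motion": "0 0 0.01 0; 0 0 0.03 0; 0 0 0.07 0; 0 0 0.12 0; 0 0 0.17 0; 0 0 0.2 0; 0 0 0.2 0; 0 0 0.2 0"}}

```text
clock: 27.5
position: [0.5136, -0.2829, 0.3123]
ee_rot: [0.271, 0.653, -0.27, 0.653]
ft_force: [-0.3, 0.5, -0.1]
grip_width: 0.652
```

```bash
python3 st.py w18|head -1; python3 - <<'E'
from h import *
snap('side','s18');snap('scene','c18'); crop('s18',270,85,115,115,5,'s18s'); crop('c18',90,190,120,140,5,'c18s'); crop('c18',210,135,80,80,7,'c18b')
E
```

```text
27.5 [ 0.51361 -0.2829   0.31225] F [-0.25  0.5  -0.11] T [ 0.017 -0.019 -0.029] yaw -44.99 w 0.652 tilt [0.0003 0.0001]
```

View pics/w18.png

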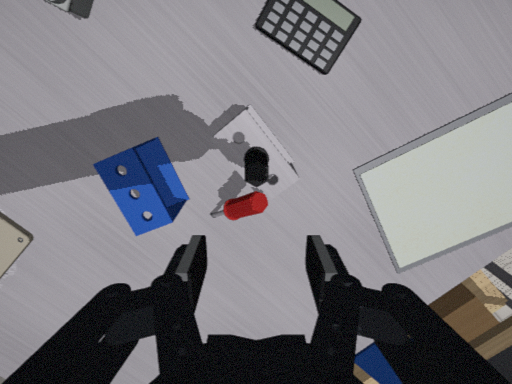

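View pics/s18s.png

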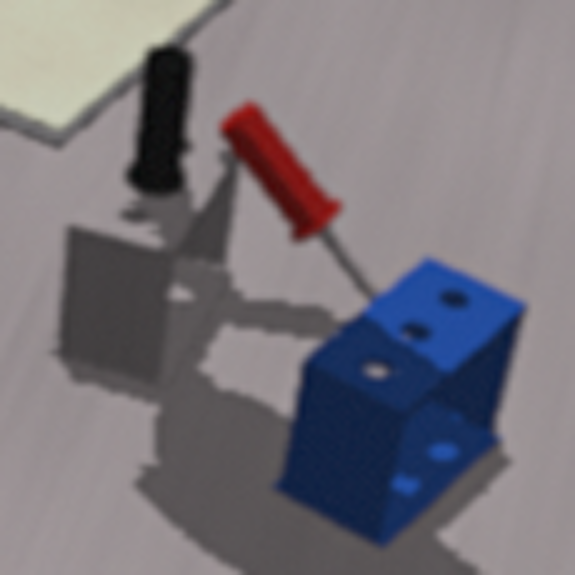

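View pics/c18s.png

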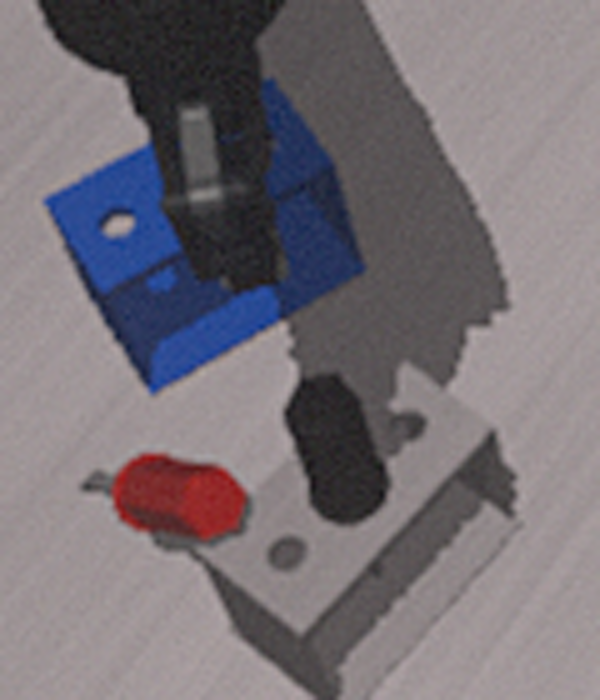

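View pics/c18b.png

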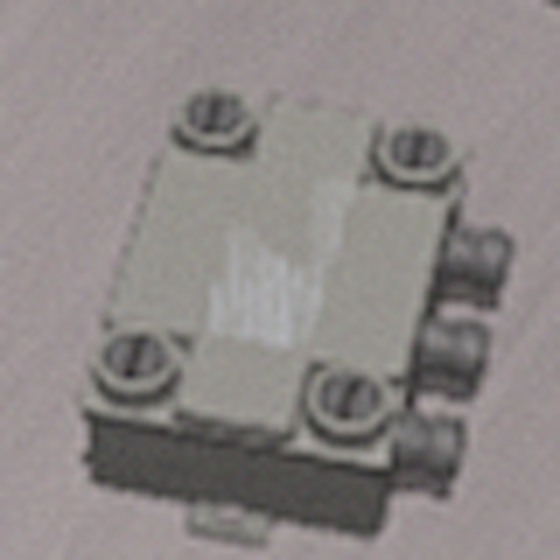

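```bash
python3 -c "
from workcell import *
print(hand_in())"
```

```text
the job is handed in; nothing more can be done
None
```

The unlocked screw is now locked, and the black driver is back upright in the middle hole of the bare steel stand. I handed the job in at about 27.6 s, with the gripper open and clear of everything.

- **Seating:** The blade met the slot's floor at about 66 mm, not the head's top at 70 mm, so it was in the slot before I pushed.
- **Pushing and turning:** I pushed the screw in about 9 mm with roughly 9 N. I then turned it clockwise about 89° until the torque rose from about 0.04 to 0.13 N m and the slot stopped following, which I took as the stop.
- **Locked check:** After easing off, the depth image shows the head flush with its pillar (both read 64.5 mm), with the slot still where it stopped.
- **Driver check:** The collar met the plate at the same height as when I picked the driver up, and the last pictures show it standing straight.

**What did not go cleanly:**
- **Red driver:** This decoy had been standing free on its blade. It tipped over early on and now leans against the steel stand. The gripper was never near it, and I left it there.
- **Handle slip:** At the stop the handle crept a few degrees in the fingers.
- **Blade drag:** The blade dragged sideways with about 5 N as it left the slot, until I turned back slightly.

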